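Raise the folding prop of a rod rest and lay a guide pillar on it

ROBOT

A 6-joint arm with a two-finger parallel gripper is mounted at the origin on the work surface. World frame = base frame: x ahead of the robot, y to its left, z up, the work surface at z = 0. Lengths are in m, angles in degrees, forces in N, time in s.
With the tool pointing down it reaches from about 0.25 to 0.725 m from the base axis. Payload 9.7 kg.
Tool frame: the origin (TCP) lies midway between the tips of the shut fingers; the grasp point (between the pads) lies 19 mm behind it; z points along the fingers, y is the direction in which the jaws open and shut (so a half turn about z gives the same grasp; the last joint's range is limited). The gripper opens to 85 mm and grips with 20 to 120 N. Pads are 22 mm wide; open, the fingers measure 114 mm over their backs; the gripper's body (76 mm by 85 mm) begins 54 mm behind the grasp point. The pads swing forward as they close: fully open they stand 13 mm farther back than shut.
Start: joints at [67.38, 4.979, 10.078, 95.1, 0, 90], TCP at [0.212, 0.508, 0.204] pointing down, gripper open.
Joint ranges: [-179.16, 179.16], [-48.56, 103.87], [-65.8, 70.77], [-126.05, 130.52], [-82.76, 87.17], [-180, 180]. Speed limits (degrees/s): [127.2, 127.2, 147.25, 180, 180, 180].

INTERFACE

Orientations are given as [roll, pitch, yaw] about the fixed x, y, z axes, in that order (R = Rz(yaw) Ry(pitch) Rx(roll)).
In Python, from workcell import get_obs, camera, get_calibration, job_done gives the robot as it stands.
- The arm moves only by the tool play_rows, never from a script. Its argument "commands" is text: rows parted by semicolons, each of 5 numbers parted by spaces: the opening, from 0 (shut) to 1 (fully open), then the shift along the world's x, y, z in mm, then the turn about the world's z in degrees. A call has 1 to 10 rows; each row is the pose to reach, as a shift and turn from the pose commanded when the call began; what a row does not reach only later rows make up. A row lasts 1/12 s, in which the tool goes at most 41.7 mm and 7.16 degrees, less where a joint would pass 70% of its speed; a pose out of reach is approached as far as the arm can. A call with a gripper value outside its range is refused whole. The fingers move at their own pace and stop on an object; "force" is the grip in N (left out, the last holds). Time passes only in rows, so rows that repeat a pose let the fingers close. It gives the time, the measured TCP pose, the force and the opening at its end, in the units of the state.
- get_obs(): the state, without advancing time (a new reading comes with each control period).
- camera(name): name is "scene" or "top" or "wrist"; returns the picture (400x640x3 uint8, red, green, blue); there is no depth.
- get_calibration(name): a dict with "fx", "fy", "cx", "cy" (pixels), "k1" (the pictures are not rectified: a ray, as slopes to the right and down, at radius r is drawn at 1 + k1 r^2 times it, then the intrinsics apply), "eye" and "attitude" of the camera in the world; the wrist camera has in their place "mount" (4x4, takes a point from camera to tool coordinates, whose origin is the TCP and whose axes are the flange's). Camera axes: x right, y down, z forward; pixel columns grow to the right and rows downward; lengths in m; the calibration is good to about 2 mm. A picture is of the moment at which its call begins: read the wrist's pose just before it. get_calibration takes no time and is no camera call.
- job_done(): hands the job in, once; it reports no verdict.
The state is a dict: "time": time; "q": joint angles; "qd": joint speeds; "joint_efforts": joint torques, N m; "ee_pos": TCP position; "tcp_rot": TCP orientation; "wrist_force": force on the tool from outside, world axes, zero at the start; "torque": the same for the moment, N m; "opening": finger opening in m.
Only numpy, scipy, OpenCV 4.12 (cv2) and the standard library are available. Lean on these libraries where they do the work, as an engineer would, in place of code of your own. Each camera call takes 0.05 s, during which the arm holds its last target.

TASK

Clear the stepped core insert off the folded prop of the grey rest and stand it upright in the free part of the parts tray, then swing the prop up past upright until it stands on its stop by itself. Then take the long guide pillar from the wooden cradle and lower it gently into the two vees of the rest, so that it sticks out about equally beyond both and stays there. Leave everything else on the bench where it is.

Things in the scene. Friction and masses are not known exactly. Their poses are not given: they have to be found in the camera images.
- rest: Grey steel rest for rods, fixed to the bench. Origin at the centre of its underside; z up, y along its length. Base plate 90 (x) x 300 (y) x 12 mm high. A fixed post with a vee on top stands at y = -105 mm. A steel prop is hinged at y = +100 mm between two cheeks (within x +-29, y +88 to +124, up to z = 82 mm). An 18 mm rod lying in both vees has its axis at x = 0, z = 186 mm.
- post_vee (a point): Bottom of the 90-degree vee groove on the fixed post, at (0, -105, 174) mm in the rest's frame. The groove runs along the rest's y, 20 mm long, 33 mm wide over the lips, 13 mm deep. The post below is 26 mm wide. The axes are the rest's.
- prop_vee (a point): Bottom of the like vee (14 mm long) at the prop's end, 128 mm from the hinge; the prop's end is 145 mm from the hinge. With the prop on its stop this lies at (0, +133, 174) mm in the rest's frame, level with the post's vee, its groove along the rest's y.
- prop (a joint): Angle of the prop about the rest's x: 0 = folded flat, pointing from hinge to post (rest -y); pi/2 = upright; 1.83 = on its stop, leaning 15 degrees past upright away from the post. Steel bar 28 x 12 mm, 0.28 kg. No spring, light friction (0.012 N m): let go below upright it falls back flat, let go well past upright it falls on to the stop and stays.
- prop_hinge (a point): Point on the prop's hinge axis, at (0, +100, 50) mm in the rest's frame. The axes are the rest's.
- prop_pin (a point): Centre of a round cross pin through the prop, 110 mm from the hinge: 16 mm diameter, 46 mm long along the rest's x, 9 mm proud of the bar on each side and wider than the vee, so fingers can pinch its two ends from above (it can turn between them) and carry it round the hinge. Folded, it is 50 mm above the bench, 38 mm above the base plate.
- insert: Stepped steel mould core insert, 0.22 to 0.42 kg, standing on the folded prop (its underside 56 mm above the bench) between hinge and pin. Origin at the centre of its underside, z up. Square foot 40 x 40 x 10 mm, above it a block 26 (its x) x 34 (its y) mm, 48 mm high in all.
- tray: Grey plastic parts tray fixed on the bench, outside 200 (x) x 150 (y) x 32 mm high, walls and floor 4 mm. Origin at the centre of its underside. Three brass bushes (34 mm diameter, top 34 mm high) fill the end at x = +53 to +87 mm; the rest of it is free.
- tray_free (a point): Middle of the free part of the tray's floor, at (-25, 0, 4) mm in the tray's frame.
- cradle: Low wooden cradle fixed on the bench: board 260 (x) x 70 (y) x 10 mm with two slotted blocks at x = +-100 mm (30 mm long in x, 50 mm wide, 42 mm high). Origin at the centre of its underside. The pillar lies in the slots, along x.
- pillar: Long plain steel guide pillar, 18 mm diameter, 320 mm long, 0.5 to 0.74 kg, both ends alike. Origin at its centre (and centre of mass); x along its axis. It lies in the cradle with its axis 39 mm above the bench; between the blocks it is free for 170 mm, its underside 20 mm above the board.
- stub: Bystander, loose: short headed steel pillar standing upright, 20 mm diameter, 75 mm high, on a 28 mm wide foot; origin at the centre of its underside. Leave it where it is.
- eyebolt: Bystander, loose: dark steel eye bolt lying flat, about 110 x 46 mm, 22 mm high; origin near its collar. Leave it where it is.
- wrench: Bystander, loose: open-ended wrench lying flat, 170 mm long; origin at the middle of its length. Leave it where it is.
- spray: Bystander, loose: spray can, 54 mm diameter, 150 mm high; origin at the centre of its underside. Leave it where it is.
- bush: Bystander, loose: brass ring bush, 42 mm diameter, 28 mm high; origin at the centre of its underside. Leave it where it is.
- bigcore: Bystander, loose: larger, low stepped steel core block, 55 x 75 mm, 38 mm high; origin at the centre of its underside. Leave it where it is.
- parallel: Bystander, loose: flat steel parallel bar, 18 x 140 mm, 12 mm high; origin at the centre of its underside. Leave it where it is.

How it is judged:
By the outcome, as a careful person would: the job done as asked, in the order asked, and still so for the second after the job is handed in, with the robot touching nothing.
It also fails if it takes over 72 s, if anything falls off the work surface, if the arm or the gripper's body presses on something with over 40 N, if the wrist force passes 120 N, or if a joint passes its speed limit or range.

## Working session

There is one attempt and no reset: what is moved stays moved. The work goes in short steps, Python scripts to look and compute and a tool call to move; the robot and the scene stay as the last step left them, time stands still between calls to the robot, and variables do not carry over. Pictures are saved under pics/ and viewed, and the job is handed in when it is done.

Besides the shell and the picture viewer there is one more tool, called after ">>>" by a JSON object that holds its "api" and its "payload". play_rows: Moves the arm, as the interface text tells. Its arguments: {"type":"object","properties":{"commands":{"type":"string"},"force":{"type":"number"}},"required":["commands"]}

```bash
ls; mkdir -p pics; python3 - <<'E'
from workcell import *
import cv2
o=get_obs();print(o)
for n in ("scene","top","wrist"):
    c=get_calibration(n);print(n,c)
    cv2.imwrite(f"pics/{n}0.png",camera(n)[:,:,::-1])
E
```

```text
pics
{'time': 0.0, 'q': array([6.73786950e+01, 5.01231092e+00, 1.00344304e+01, 9.50979056e+01,
       6.41728691e-04, 8.99986501e+01]), 'qd': array([ 0.03264532,  0.01444276, -0.08577531,  0.05096565,  0.00704621,
       -0.05586963]), 'joint_efforts': array([ 9.79873512e-04, -5.20388138e+01,  4.64802253e+01,  1.63606089e-02,
        9.59335011e-05,  2.07424861e-06]), 'ee_pos': array([0.21145135, 0.5074564 , 0.20367125]), 'tcp_rot': array([-1.79924214e+02, -6.43513660e-04,  1.57380044e+02]), 'wrist_force': array([-0.02125393,  0.06648813, -0.53633916]), 'torque': array([-0.05735889,  0.01891027,  0.01458349]), 'opening': 0.08536006946363468}
scene {'fx': 388.4708729129061, 'fy': 388.4708729129061, 'cx': 320.13009757770163, 'cy': 203.02108601559283, 'k1': 0.03164240419113462, 'eye': array([0.93617279, 0.35355007, 0.72929507]), 'attitude': array([-140.81176529,    0.93388935,  133.04339085])}
top {'fx': 470.00390910368196, 'fy': 470.00390910368196, 'cx': 323.6271784337542, 'cy': 204.0845652390174, 'k1': 0.03801039200448602, 'eye': array([ 0.48634452, -0.00661531,  1.09393743]), 'attitude': array([-174.96680263,    1.46772194,  -89.32004274])}
wrist {'fx': 340.0465541765064, 'fy': 340.0465541765064, 'cx': 320.2311326611444, 'cy': 206.1293716845069, 'k1': -0.04622757612288286, 'mount': array([[ 5.23326481e-04, -9.47636031e-01, -3.19351966e-01,
         8.24127264e-02],
       [ 9.99999816e-01,  5.93383609e-04, -1.22076290e-04,
         7.58284286e-04],
       [ 3.05182114e-04, -3.19351843e-01,  9.47636168e-01,
        -1.68898253e-01],
       [ 0.00000000e+00,  0.00000000e+00,  0.00000000e+00,
         1.00000000e+00]])}
```

View pics/scene0.png

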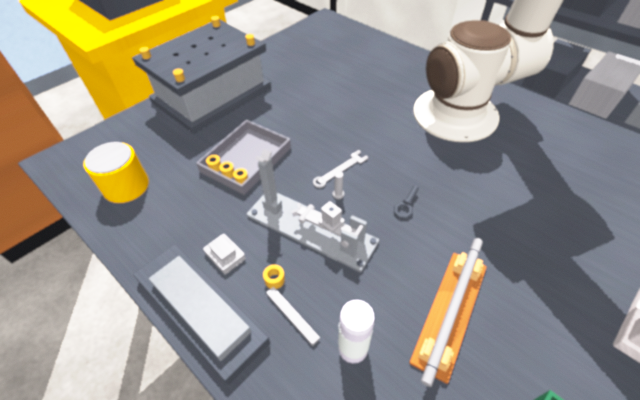

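View pics/top0.png

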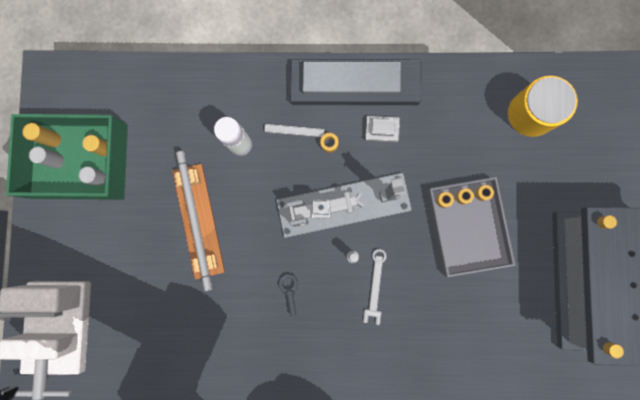

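View pics/wrist0.png

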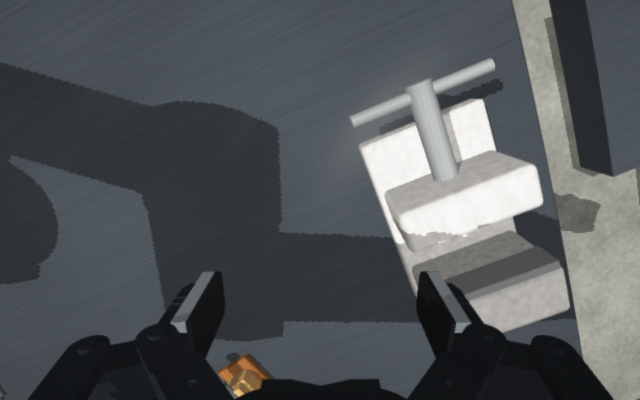

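The scene view shows the rest at centre (post at ~268,185, folded prop with the insert at ~330,212), the tray at ~245,155 and the cradle with the pillar at ~455,310. The top view shows the same things. I'll zoom in next.

```bash
cat > h.py <<'E'
import numpy as np, cv2
from scipy.spatial.transform import Rotation as R
from workcell import *
def Rm(a): return R.from_euler('xyz',a,degrees=True).as_matrix()
def cam(name,obs=None):
    c=get_calibration(name)
    if name=='wrist':
        T=np.eye(4);T[:3,:3]=Rm(obs['tcp_rot']);T[:3,3]=obs['ee_pos'];M=T@c['mount']
        return c,M[:3,:3],M[:3,3]
    return c,Rm(c['attitude']),np.array(c['eye'])
def proj(C,P):
    c,Rw,e=C; p=(np.atleast_2d(P)-e)@Rw; s=p[:,:2]/p[:,2:]; r2=(s**2).sum(1,keepdims=True)
    s=s*(1+c['k1']*r2); return s*[c['fx'],c['fy']]+[c['cx'],c['cy']]
def ray(C,uv):
    c,Rw,e=C; d=(np.atleast_2d(uv)-[c['cx'],c['cy']])/[c['fx'],c['fy']]; s=d.copy()
    for _ in range(20): s=d/(1+c['k1']*(s**2).sum(1,keepdims=True))
    return np.c_[s,np.ones(len(s))]@Rw.T
def at_z(C,uv,z):
    d=ray(C,uv); return C[2]+d*((z-C[2][2])/d[:,2])[:,None]
def tri(Cs,uvs):
    A=np.zeros((3,3));b=np.zeros(3)
    for C,uv in zip(Cs,uvs):
        d=ray(C,uv)[0];d/=np.linalg.norm(d);P=np.eye(3)-np.outer(d,d);A+=P;b+=P@C[2]
    return np.linalg.solve(A,b)
E
python3 - <<'E'
import cv2
a=cv2.imread('pics/top0.png');s=cv2.imread('pics/scene0.png')
cv2.imwrite('pics/t_rest.png',cv2.resize(a[165:245,270:420],(750,400),interpolation=cv2.INTER_CUBIC))
cv2.imwrite('pics/t_tray.png',cv2.resize(a[170:285,420:525],(525,575),interpolation=cv2.INTER_CUBIC))
cv2.imwrite('pics/t_crad.png',cv2.resize(a[145:297,150:240],(360,608)[:2],interpolation=cv2.INTER_CUBIC)[:600])
cv2.imwrite('pics/s_rest.png',cv2.resize(s[150:275,240:390],(720,600),interpolation=cv2.INTER_CUBIC))
E
```

```text
(no output)
```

View pics/t_rest.png

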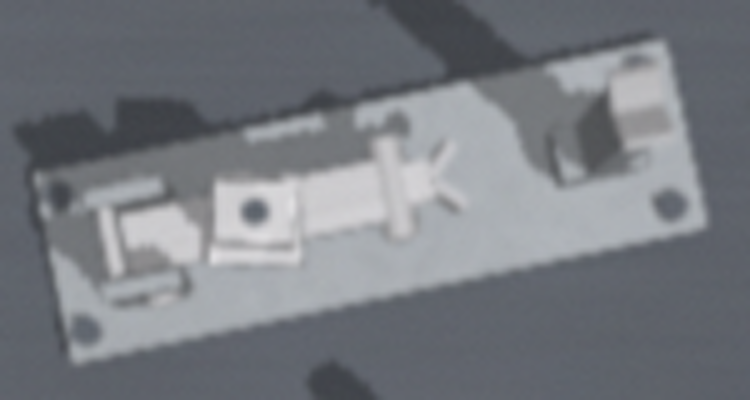

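View pics/t_tray.png

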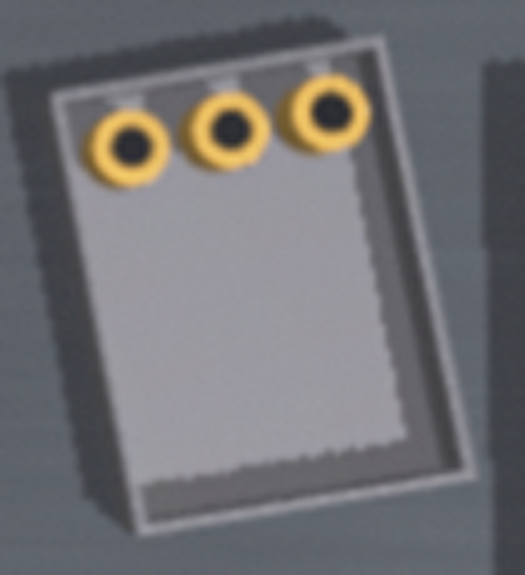

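View pics/t_crad.png

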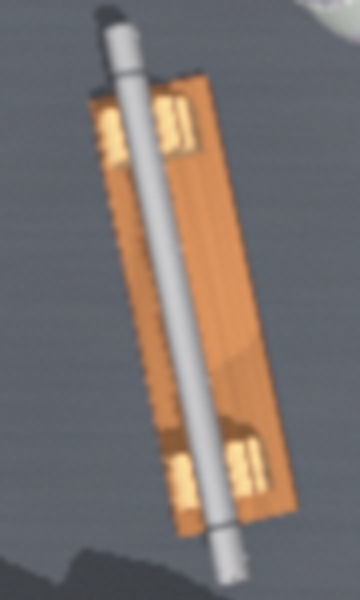

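View pics/s_rest.png

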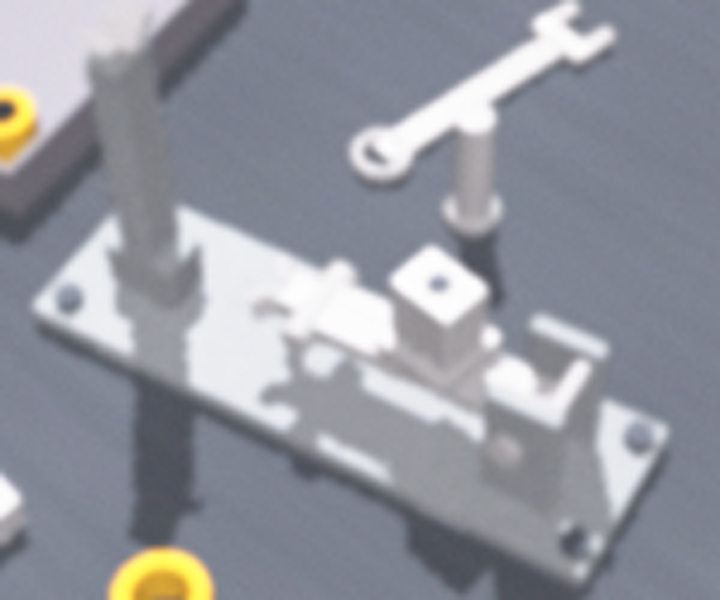

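```bash
cat > fit.py <<'E'
from h import *
from scipy.optimize import least_squares
def fit(model,obs,x0):  # model: local pts dict ; obs list of (C,key,uv); unknown x,y,yaw (z fixed)
    def f(p):
        r=[]
        for C,k,uv in obs:
            m=np.array(model[k]);P=R.from_euler('z',p[2]).apply(m)+[p[0],p[1],0]
            r+=list((proj(C,P)[0]-uv))
        return r
    s=least_squares(f,x0); return s.x, np.array(s.fun).reshape(-1,2)
E
python3 - <<'E'
from fit import *
T=cam('top');S=cam('scene')
def cr(off,sc,p): return (np.array(p)+.5)/sc-.5+off
tr=lambda p:cr((270,165),5,p); tt=lambda p:cr((420,170),5,p); tc=lambda p:cr((150,145),4,p); sr=lambda p:cr((240,150),4.8,p)
# rest
rm={'a':(.045,.15,.012),'b':(.045,-.15,.012),'c':(-.045,-.15,.012),'d':(-.045,.15,.012)}
oT=[(T,'a',tr((38,172))),(T,'b',tr((665,40))),(T,'c',tr((707,225))),(T,'d',tr((72,362)))]
oS=[(S,'a',sr((580,580))),(S,'b',sr((35,307))),(S,'d',sr((668,432))),(S,'c',sr((182,207)))]
for o in (oT,oS,oT+oS):
    x,r=fit(rm,o,[.48,0,.2]);print('rest',x[:2],np.degrees(x[2]),np.abs(r).max(),r.round(1).tolist())
tm={'a':(.1,.075,.032),'b':(.1,-.075,.032),'c':(-.1,-.075,.032),'d':(-.1,.075,.032)}
o=[(T,'a',tt((52,95))),(T,'b',tt((380,38))),(T,'c',tt((472,475))),(T,'d',tt((140,533)))]
x,r=fit(tm,o,[.48,-.3,.2]);print('tray',x[:2],np.degrees(x[2]),r.round(1).tolist())
R0=R.from_euler('z',x[2]);print('free',R0.apply([-.025,0,.004])+[x[0],x[1],0])
cm={'a':(.13,.035,.01),'b':(.13,-.035,.01),'c':(-.13,-.035,.01),'d':(-.13,.035,.01)}
o=[(T,'a',tc((92,100))),(T,'b',tc((207,75))),(T,'c',tc((298,510))),(T,'d',tc((182,537)))]
x,r=fit(cm,o,[.48,.3,.2]);print('cradle',x[:2],np.degrees(x[2]),r.round(1).tolist())
# pillar ends at z .039 top view centerline
for p in ((122,28),(231,578)): print('pillar end',at_z(T,tc(p),.045))
im={'a':(.013,.017,.048+.056),'b':(.013,-.017,.104),'c':(-.013,-.017,.104),'d':(-.013,.017,.104)}
o=[(T,'a',tr((215,180))),(T,'b',tr((301,180))),(T,'c',tr((301,246))),(T,'d',tr((213,241)))]
x,r=fit(im,o,[.48,.03,0.]);print('insert',x[:2],np.degrees(x[2]),r.round(1).tolist())
C2=tri([T,S],[tr((256,211)),sr((438,284))]);print('insert hole tri',C2)
# pin ends
print('pin tri far',tri([T,S],[tr((384,143)),sr((294,312))]))
print('pin tri', at_z(T,[tr((384,140)),tr((402,232))],.058))
E
```

```text
rest [ 0.58083806 -0.02384557] 12.575561864734576 0.9847149732736398 [[-1.0, 0.0], [0.4, -0.5], [0.7, 0.4], [-0.1, 0.1]]
rest [ 0.57836464 -0.01959784] 10.956545045243903 6.05408587302793 [[1.3, 1.8], [1.6, -0.8], [2.4, 1.7], [-6.1, -4.7]]
rest [ 0.57956269 -0.02166249] 11.840026958045273 7.7641011034659755 [[-1.8, -0.3], [-0.1, 0.8], [-0.3, 1.8], [-1.5, -0.2], [1.0, 0.9], [0.2, -0.2], [1.5, 0.6], [-7.8, -4.3]]
tray [ 0.53312003 -0.3092994 ] 10.599860233040843 [[-0.4, -0.3], [0.2, -0.6], [0.7, 0.5], [-0.5, 0.3]]
free [ 0.50854663 -0.31389812  0.004     ]
cradle [0.5407363  0.31254731] 13.709997857583579 [[-0.2, 0.1], [0.3, -0.4], [0.4, -0.0], [-0.4, 0.2]]
pillar end [[0.69495183 0.34894322 0.045     ]]
pillar end [[0.38712499 0.27635124 0.045     ]]
insert [0.56713151 0.0250607 ] -0.763883060074376 [[0.6, 0.0], [-0.5, 0.4], [-0.8, -0.5], [0.7, 0.1]]
insert hole tri [0.56744063 0.02552751 0.10518399]
pin tri far [ 0.60117592 -0.02946035  0.06974557]
pin tri [[ 0.60331205 -0.02914693  0.058     ]
 [ 0.5625297  -0.03739521  0.058     ]]
```

Rest at about (0.581, -0.024) with yaw 12.5°, insert at (0.567, 0.025) with yaw about -1°. The pin, tray and pillar positions agree with the text. Moving above the insert.

>>> {"api": "play_rows", "payload": {"commands": "1 100 -135 36 -20;1 355 -483 36 -68;1 355 -483 36 -68;1 355 -483 36 -68;1 355 -483 36 -68;1 355 -483 36 -68;1 355 -483 36 -68;1 355 -483 36 -68;1 355 -483 36 -68;1 355 -483 36 -68", "force": 40}}

```text
time: 0.98
ee_pos: [0.4583, 0.1711, 0.2315]
tcp_rot: [180.0, -0.0, 89.0]
wrist_force: [1.3, 1.5, -0.3]
opening: 0.0855
```

>>> {"api": "play_rows", "payload": {"commands": "1 0 0 0 0"}}

```text
time: 1.07
ee_pos: [0.4606, 0.1679, 0.2311]
tcp_rot: [180.0, 0.1, 88.8]
wrist_force: [-0.3, -0.0, 0.3]
opening: 0.0851
```

>>> {"api": "play_rows", "payload": {"commands": "1 106 -143 0 0;1 106 -143 0 0;1 106 -143 0 0;1 106 -143 0 0;1 106 -143 0 0;1 106 -143 0 0;1 106 -143 0 0"}}

```text
time: 1.65
ee_pos: [0.5634, 0.0299, 0.2308]
tcp_rot: [-179.9, -0.0, 89.3]
wrist_force: [0.3, 0.7, -0.1]
opening: 0.0855
```

```bash
python3 - <<'E'
from h import *
o=get_obs();print(o['ee_pos'],o['tcp_rot'])
np.save('w1.npy',[o['ee_pos'],o['tcp_rot']]);cv2.imwrite('pics/w1.png',camera('wrist')[:,:,::-1])
E
```

```text
[0.56338528 0.02989063 0.23079001] [-1.79920099e+02 -1.17564627e-02  8.93047918e+01]
```

View pics/w1.png

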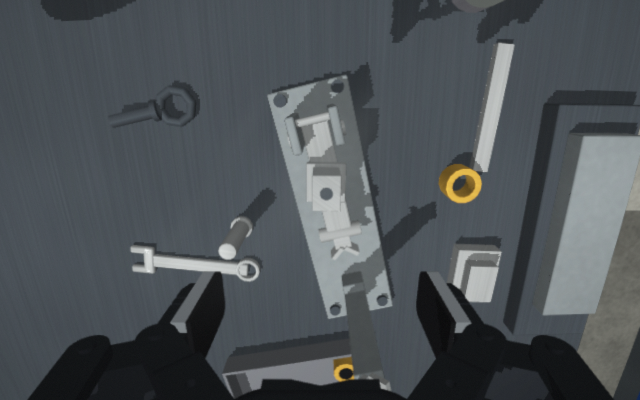

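```bash
python3 - <<'E'
from h import *
a=cv2.imread('pics/w1.png');cv2.imwrite('pics/w1c.png',cv2.resize(a[65:325,255:405],(346,600),interpolation=cv2.INTER_CUBIC))
cv2.imwrite('pics/w1d.png',cv2.resize(a[150:260,280:380],(545,600),interpolation=cv2.INTER_CUBIC))
E
```

```text
(no output)
```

View pics/w1d.png

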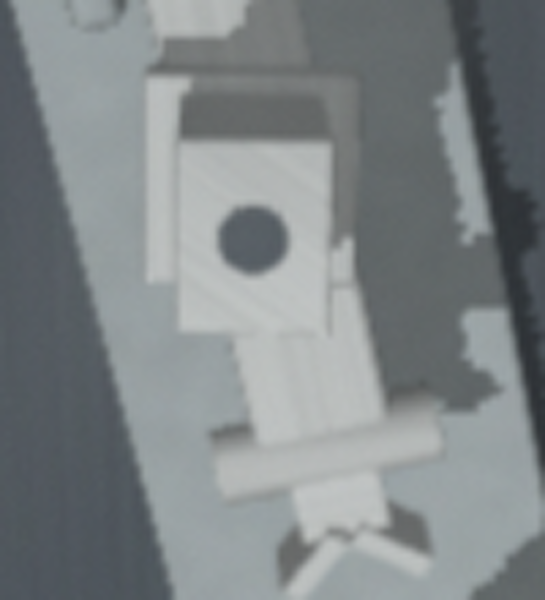

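View pics/w1c.png

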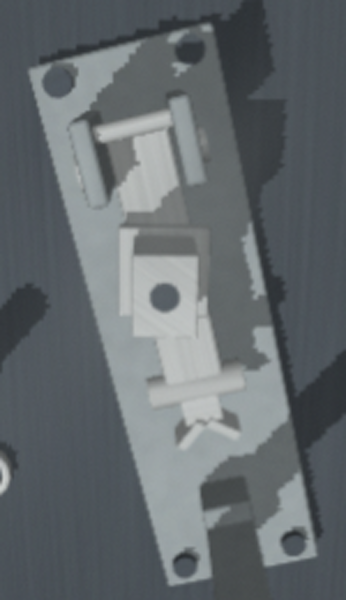

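```bash
cat > meas.py <<'E'
from fit import *
def wcam(f):
    a=np.load(f);return cam('wrist',{'ee_pos':a[0],'tcp_rot':a[1]})
E
python3 - <<'E'
from meas import *
T=cam('top');S=cam('scene');W=wcam('w1.npy')
def cr(off,sc,p): return (np.array(p)+.5)/sc-.5+off
tr=lambda p:cr((270,165),5,p);wd=lambda p:cr((280,150),5.45,p);wc=lambda p:cr((255,65),2.307,p);sr=lambda p:cr((240,150),4.8,p)
print(tri([T,W],[tr((255,211)),wd((253,239))]),at_z(W,wd((253,239)),.104))
im={'a':(.013,.017,.104),'b':(.013,-.017,.104),'c':(-.013,-.017,.104),'d':(-.013,.017,.104)}
o=[(W,'d',wd((180,142))),(W,'a',wd((331,141))),(W,'b',wd((328,333))),(W,'c',wd((180,329)))]
x,r=fit(im,o,[.57,.025,0]);print('ins',x[:2],np.degrees(x[2]),r.round(1).tolist())
rm={'a':(.045,.15,.012),'b':(.045,-.15,.012),'c':(-.045,-.15,.012),'d':(-.045,.15,.012)}
oW=[(W,'d',wc((30,70))),(W,'a',wc((212,23))),(W,'b',wc((315,555))),(W,'c',wc((170,586)))]
oT=[(T,'a',tr((38,172))),(T,'b',tr((665,40))),(T,'c',tr((707,225))),(T,'d',tr((72,362)))]
for o in (oW,oW+oT):
    x,r=fit(rm,o,[.58,-.02,.2]);print('rest',x[:2],np.degrees(x[2]),r.round(1).tolist())
P=at_z(W,[wd((215,465)),wd((440,432))],.057);print('pin top',P,P.mean(0))
E
```

```text
[0.56788525 0.02593385 0.10579444] [[0.56851171 0.02526585 0.104     ]]
ins [0.56880248 0.025417  ] -0.9280317299996124 [[-0.7, -0.8], [0.8, -0.4], [0.5, 0.4], [-0.6, 1.0]]
rest [ 0.58215657 -0.02507133] 12.562631989759897 [[-1.3, -0.9], [0.7, -0.6], [1.6, 1.5], [-0.8, 1.0]]
rest [ 0.58187353 -0.02479948] 12.554588425115545 [[-1.6, -1.1], [0.5, -0.9], [1.4, 1.3], [-1.0, 0.9], [-0.6, -0.5], [0.8, -1.0], [1.1, 0.0], [0.3, -0.4]]
pin top [[ 0.56123867 -0.03583282  0.057     ]
 [ 0.60626856 -0.02920604  0.057     ]] [ 0.58375361 -0.03251943  0.057     ]
```

>>> {"api": "play_rows", "payload": {"commands": "1 0 0 0 0;1 0 0 0 0"}}

```text
time: 1.87
ee_pos: [0.563, 0.0313, 0.2318]
tcp_rot: [180.0, -0.0, 89.5]
wrist_force: [0.4, 0.2, -0.5]
opening: 0.0855
```

>>> {"api": "play_rows", "payload": {"commands": "1 5 -6 -40 0;1 5 -6 -80 0;0.8 5 -6 -115 0;0.8 5 -6 -135 0;0.8 5 -6 -135 0;0.8 5 -6 -135 0;0.8 5 -6 -135 0"}}

```text
time: 2.45
ee_pos: [0.5692, 0.0247, 0.0986]
tcp_rot: [179.9, -0.0, 89.4]
wrist_force: [0.3, 0.1, 0.4]
opening: 0.0686
```

```bash
python3 - <<'E'
from h import *
o=get_obs();print(o['ee_pos'],o['tcp_rot'],o['opening'])
np.save('w2.npy',[o['ee_pos'],o['tcp_rot']]);cv2.imwrite('pics/w2.png',camera('wrist')[:,:,::-1])
E
```

```text
[0.56919035 0.02470947 0.09863987] [ 1.79850770e+02 -1.07280334e-02  8.94310170e+01] 0.06859018954675282
```

View pics/w2.png

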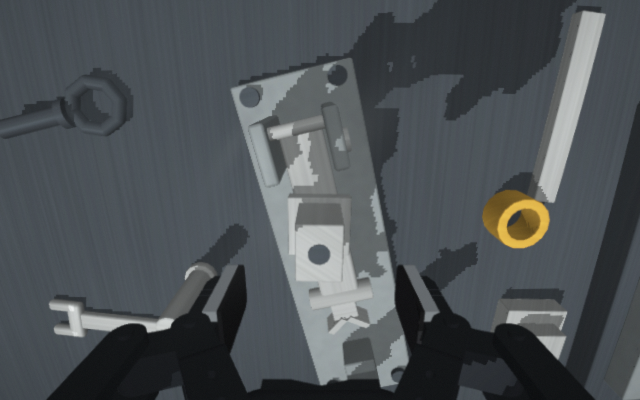

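```bash
python3 - <<'E'
from meas import *
T=cam('top');W=wcam('w2.npy');W1=wcam('w1.npy')
print('stub',at_z(T,(352,257),.075), at_z(W,(203,267),.075))
print('hole',at_z(W,(319,254),.104),tri([W,W1],[(319,254),(326,193.4)]))
E
```

```text
stub [[ 0.46212933 -0.04184881  0.075     ]] [[0.49407129 0.00242268 0.075     ]]
hole [[0.56851661 0.02553687 0.104     ]] [0.56851194 0.02498192 0.10289236]
```

>>> {"api": "play_rows", "payload": {"commands": "0.8 -1 0 -15 0;0.8 -1 0 -28 0;0.8 -1 0 -28 0;0.25 -1 0 -28 0;0.2 -1 0 -28 0;0.1 -1 0 -28 0;0.1 -1 0 -28 0;0.1 -1 0 -28 0;0.1 -1 0 -28 0", "force": 50}}

```text
time: 3.25
ee_pos: [0.5681, 0.0241, 0.0695]
tcp_rot: [179.9, -0.0, 89.4]
wrist_force: [-0.1, -0.3, 5.8]
opening: 0.0241
```

>>> {"api": "play_rows", "payload": {"commands": "0.1 0 0 0 0;0.1 0 0 2 0;0.1 0 0 4 0;0.1 0 0 10 0;0.1 0 0 20 0;0.1 0 0 30 0;0.1 0 0 30 0"}}

```text
time: 3.83
ee_pos: [0.5687, 0.0241, 0.1013]
tcp_rot: [179.8, -0.0, 89.4]
wrist_force: [1.0, -0.0, -2.7]
opening: 0.0241
```

>>> {"api": "play_rows", "payload": {"commands": "0.1 0 0 40 0;0.1 0 0 80 0;0.1 0 0 120 0;0.1 -10 -20 155 0;0.1 -20 -60 160 3;0.1 -28 -100 160 6;0.1 -34 -140 160 9;0.1 -42 -180 160 11;0.1 -50 -220 160 11;0.1 -54 -260 160 11"}}

```text
time: 4.67
ee_pos: [0.5125, -0.2378, 0.2592]
tcp_rot: [180.0, 0.0, 100.4]
wrist_force: [2.0, 0.2, -2.5]
opening: 0.0239
```

>>> {"api": "play_rows", "payload": {"commands": "0.1 -3 -40 0 0;0.1 -6 -78 0 0;0.1 -6 -78 -20 0;0.1 -6 -78 -60 0;0.1 -6 -78 -100 0;0.1 -6 -78 -140 0;0.1 -6 -78 -160 0;0.1 -6 -78 -160 0"}}

```text
time: 5.33
ee_pos: [0.505, -0.3125, 0.0928]
tcp_rot: [-179.6, -0.3, 100.4]
wrist_force: [-0.2, 0.6, -3.8]
opening: 0.024
```

```bash
python3 - <<'E'
from h import *
o=get_obs();print(o['ee_pos'],o['tcp_rot'],o['opening'],o['wrist_force'])
np.save('w3.npy',[o['ee_pos'],o['tcp_rot']]);cv2.imwrite('pics/w3.png',camera('wrist')[:,:,::-1])
E
```

```text
[ 0.50504308 -0.31249129  0.09282212] [-179.64472316   -0.32090387  100.3690462 ] 0.02399828369554322 [-0.24622959  0.59177028 -3.79108794]
```

View pics/w3.png

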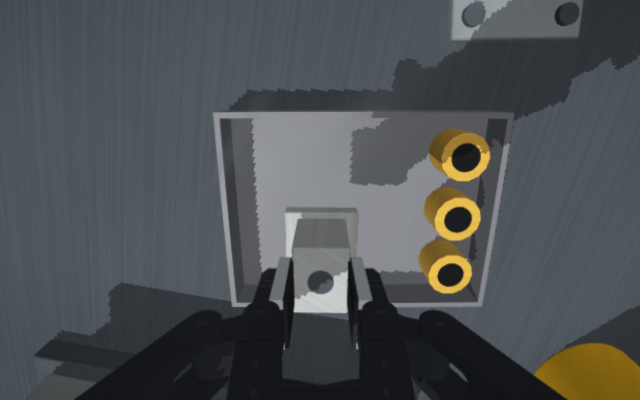

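Insert is held upright over the free part of the tray (centre ~320,230). The three bushes are well to the right at ~455.

>>> {"api": "play_rows", "payload": {"commands": "0.1 2 0 -25 0;0.1 2 0 -50 0;0.1 2 0 -65 0;0.1 2 0 -70 0;0.1 2 0 -72 0;0.1 2 0 -73 0;0.1 2 0 -74 0;0.1 2 0 -74 0"}}

```text
time: 6.05
ee_pos: [0.5103, -0.3144, 0.026]
tcp_rot: [179.9, 0.1, 100.4]
wrist_force: [0.7, 0.1, -2.8]
opening: 0.0243
```

>>> {"api": "play_rows", "payload": {"commands": "0.1 0 0 -4 0;0.1 0 0 -6 0;0.1 0 0 -7 0;0.1 0 0 -8 0;0.1 0 0 -8 0"}}

```text
time: 6.47
ee_pos: [0.5098, -0.314, 0.0175]
tcp_rot: [180.0, 0.0, 100.4]
wrist_force: [-2.2, 1.8, 4.9]
opening: 0.0242
```

Touched down (4.9 N up). Release and rise.

>>> {"api": "play_rows", "payload": {"commands": "0.3 0 0 0 0;0.5 0 0 0 0;0.55 0 0 0 0;0.55 0 0 0 0;0.55 0 0 15 0;0.55 0 0 50 0;0.55 0 0 90 0;0.6 0 0 130 0;0.6 0 0 170 0;0.6 0 0 210 0"}}

```text
time: 7.3
ee_pos: [0.5092, -0.3138, 0.2283]
tcp_rot: [180.0, 0.0, 100.4]
wrist_force: [0.8, -1.2, -0.3]
opening: 0.0518
```

```bash
python3 - <<'E'
from h import *
o=get_obs();print(o['ee_pos'],o['tcp_rot'],o['opening'],o['wrist_force'])
np.save('w4.npy',[o['ee_pos'],o['tcp_rot']]);cv2.imwrite('pics/w4.png',camera('wrist')[:,:,::-1])
E
```

```text
[ 0.50916459 -0.31376158  0.2283327 ] [1.79993260e+02 1.10673201e-02 1.00376119e+02] 0.05179433997332722 [ 0.77265169 -1.16309161 -0.27550001]
```

View pics/w4.png

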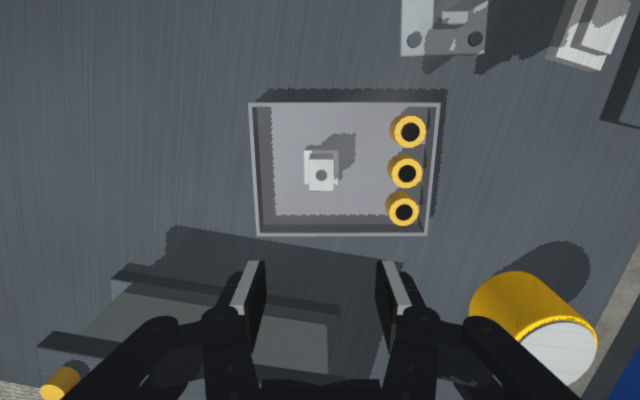

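Insert stands upright in the tray (321,175), clear of the bushes. Next, the pin.

>>> {"api": "play_rows", "payload": {"commands": "0.8 8 30 20 2;0.8 18 70 30 2;0.8 28 110 30 2;0.8 38 150 30 2;0.8 50 190 30 2;0.8 60 230 30 2;0.8 70 270 30 2;0.8 74 280 30 2;0.8 74 280 10 2;0.8 74 280 -20 2"}}

```text
time: 8.18
ee_pos: [0.5851, -0.0328, 0.2082]
tcp_rot: [179.7, 0.1, 102.5]
wrist_force: [1.2, -0.2, 0.4]
opening: 0.068
```

>>> {"api": "play_rows", "payload": {"commands": "0.85 0 0 -40 0;0.85 0 0 -80 0;0.85 0 0 -90 0;0.85 0 0 -90 0;0.85 0 0 -90 0"}}

```text
time: 8.6
ee_pos: [0.5838, -0.0342, 0.1179]
tcp_rot: [180.0, 0.0, 102.4]
wrist_force: [0.3, -0.3, 1.7]
opening: 0.0726
```

```bash
python3 - <<'E'
from h import *
o=get_obs();print(o['ee_pos'],o['tcp_rot'],o['opening'],o['wrist_force'])
np.save('w5.npy',[o['ee_pos'],o['tcp_rot']]);cv2.imwrite('pics/w5.png',camera('wrist')[:,:,::-1])
E
```

```text
[ 0.58382076 -0.03416257  0.11787455] [1.79962271e+02 1.43193287e-02 1.02366751e+02] 0.07261169340382474 [ 0.27493475 -0.28427483  1.67365854]
```

View pics/w5.png

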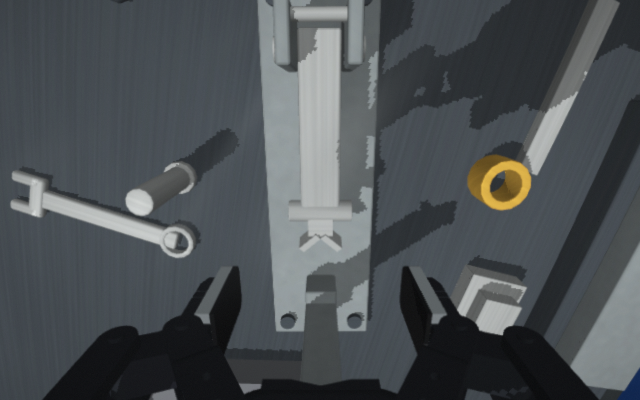

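```bash
python3 - <<'E'
from meas import *
T=cam('top');W=wcam('w5.npy');W1=wcam('w1.npy')
def cr(off,sc,p): return (np.array(p)+.5)/sc-.5+off
wd=lambda p:cr((280,150),5.45,p)
print(at_z(W,[(289,211),(351,210),(320,210.5)],.052), tri([W,W1],[(320,211),wd((328,452))]))
E
```

```text
[[ 0.56174752 -0.03903088  0.052     ]
 [ 0.60590933 -0.02855269  0.052     ]
 [ 0.58383632 -0.03378857  0.052     ]] [ 0.58325312 -0.02971239  0.06522106]
```

```bash
python3 - <<'E'
from meas import *
a=cv2.imread('pics/w2.png');b=cv2.imread('pics/w5.png')
cv2.imwrite('pics/pinc.png',np.hstack([cv2.resize(a[260:350,295:385],(400,400),interpolation=3),cv2.resize(b[180:270,275:365],(400,400),interpolation=3)]))
E
```

```text
(no output)
```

View pics/pinc.png

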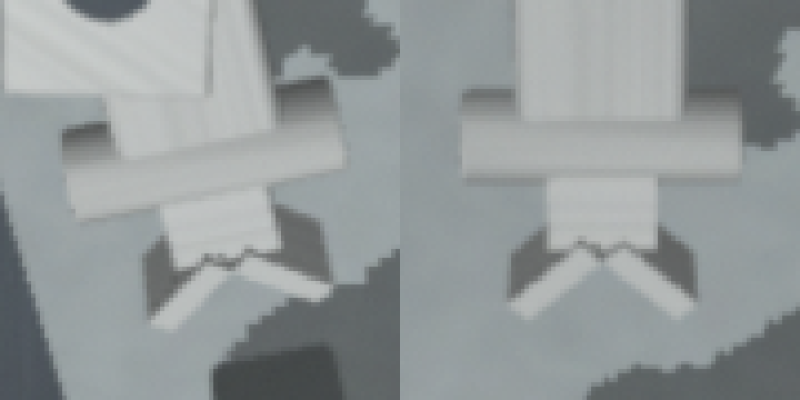

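```bash
python3 - <<'E'
from meas import *
W=wcam('w5.npy');W2=wcam('w2.npy');T=cam('top')
p2=np.array((203,148))/4.444-.4+[295,260];p5=np.array((201,135))/4.444-.4+[275,180]
print(tri([W,W2],[p5,p2]),at_z(W,p5,.05),at_z(W2,p2,.05))
E
```

```text
[ 0.58388991 -0.03450584  0.04882457] [[ 0.58377826 -0.03410306  0.05      ]] [[ 0.58383603 -0.03374479  0.05      ]]
```

>>> {"api": "play_rows", "payload": {"commands": "0.85 0 0 -40 0;0.85 0 0 -75 0;0.85 0 0 -88 0;0.85 0 0 -88 0;0.5 0 0 -88 0;0.4 0 0 -88 0;0.4 0 0 -88 0;0.4 0 0 -88 0;0.4 0 0 -88 0", "force": 40}}

```text
time: 9.4
ee_pos: [0.5846, -0.034, 0.0301]
tcp_rot: [179.8, 0.0, 102.4]
wrist_force: [-0.6, 0.7, 5.5]
opening: 0.0342
```

```bash
python3 - <<'E'
from h import *
o=get_obs();print(o['ee_pos'],o['opening'],o['wrist_force'],o['torque'])
cv2.imwrite('pics/w6.png',camera('wrist')[:,:,::-1])
s=camera('scene')[:,:,::-1];cv2.imwrite('pics/s6.png',cv2.resize(s[120:275,240:390],(720,600)[:2],interpolation=3))
E
```

```text
[ 0.5846408  -0.03398839  0.03013167] 0.034153861287786594 [-0.58458449  0.66644435  5.51692862] [-0.00627032  0.02532375  0.0093851 ]
```

View pics/w6.png

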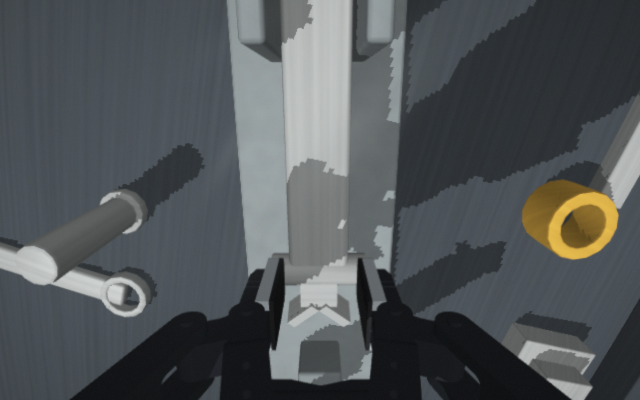

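View pics/s6.png

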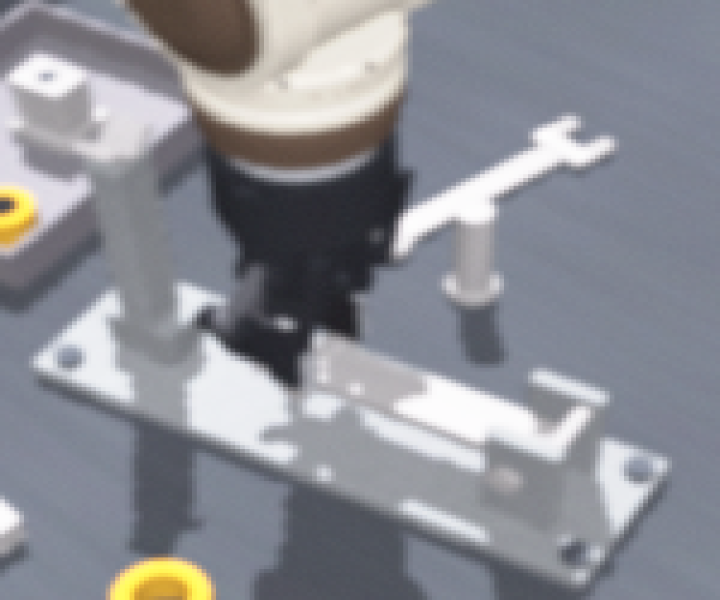

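```bash
python3 - <<'E'
import cv2
a=cv2.imread('pics/w6.png');cv2.imwrite('pics/w6c.png',cv2.resize(a[230:370,230:410],(770,600),interpolation=3))
E
```

```text
(no output)
```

View pics/w6c.png

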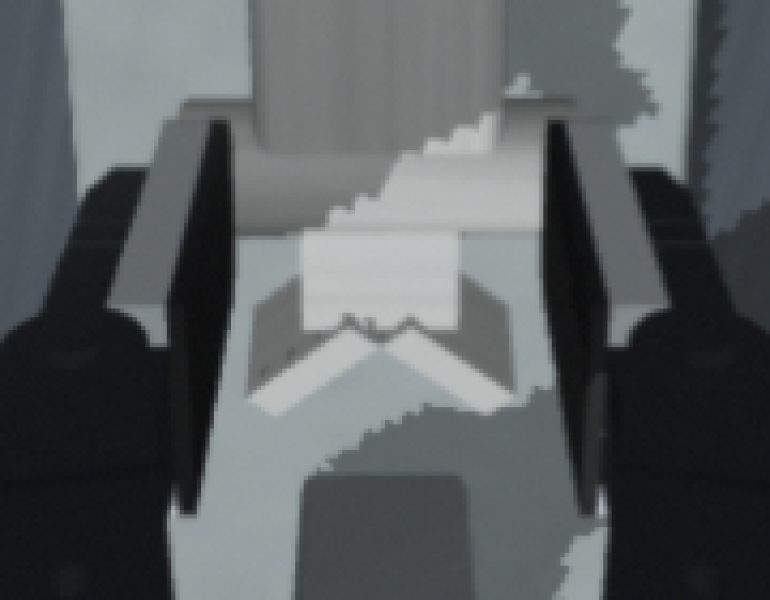

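```bash
python3 - <<'E'
from h import *
o=get_obs();C=cam('wrist',o)
Rt=Rm(o['tcp_rot']);e=o['ee_pos']
for x in (.011,-.011):
  for z in (0,-.005,-.01,-.015,-.02,-.025,-.03,-.04):
    P=[e+Rt@np.array([x,s*.0171,z]) for s in(-1,1)]
    print(x,z,((proj(C,P)-[230,230])*4.28).round(0).tolist())
# pin ends predicted
rp=np.array([.5817,-.0247,0]);Q=R.from_euler('z',12.56,degrees=True)
for p in ((-.023,-.01,.058),(.023,-.01,.058),(-.023,-.002,.05),(.023,-.002,.05),(-.023,-.018,.05),(.023,-.018,.05)): print(p,((proj(C,rp+Q.apply(p))-[230,230])*4.28).round(0))
E
```

```text
0.011 0 [[249.0, 10.0], [521.0, 10.0]]
0.011 -0.005 [[245.0, 26.0], [524.0, 26.0]]
0.011 -0.01 [[242.0, 43.0], [528.0, 43.0]]
0.011 -0.015 [[238.0, 61.0], [532.0, 61.0]]
0.011 -0.02 [[233.0, 80.0], [536.0, 80.0]]
0.011 -0.025 [[229.0, 100.0], [541.0, 100.0]]
0.011 -0.03 [[224.0, 121.0], [546.0, 121.0]]
0.011 -0.04 [[214.0, 167.0], [556.0, 167.0]]
-0.011 0 [[254.0, 165.0], [516.0, 165.0]]
-0.011 -0.005 [[251.0, 185.0], [519.0, 185.0]]
-0.011 -0.01 [[247.0, 205.0], [522.0, 205.0]]
-0.011 -0.015 [[244.0, 226.0], [526.0, 226.0]]
-0.011 -0.02 [[240.0, 249.0], [530.0, 249.0]]
-0.011 -0.025 [[236.0, 273.0], [534.0, 273.0]]
-0.011 -0.03 [[231.0, 298.0], [538.0, 298.0]]
-0.011 -0.04 [[222.0, 353.0], [548.0, 353.0]]
(-0.023, -0.01, 0.058) [[170. 205.]]
(0.023, -0.01, 0.058) [[586. 203.]]
(-0.023, -0.002, 0.05) [[176. 107.]]
(0.023, -0.002, 0.05) [[580. 105.]]
(-0.023, -0.018, 0.05) [[182. 229.]]
(0.023, -0.018, 0.05) [[574. 228.]]
```

```bash
python3 - <<'E'
from h import *
import cv2
o=get_obs();o['tcp_rot']=np.array([180,0,0.]);o['ee_pos']=np.zeros(3)
C=cam('wrist',o)
Rt=Rm(o['tcp_rot'])
for op,l in ((.0854,''),(.0726,''),(.0518,''),(.024,'')):
  print(op,[(z,proj(C,[Rt@np.array([.011,-op/2,z/1000])])[0].round(0).tolist()) for z in (0,-10,-20,-30,-40)])
for n,(x,y,s) in {'w1':(150,250,1),'w5':(150,250,1),'w4':(200,240,1),'w3':(230,240,1)}.items():
  a=cv2.imread(f'pics/{n}.png');cv2.imwrite(f'pics/f_{n}.png',a[y:y+100,x:x+150])
cv2.imwrite('pics/f_all.png',np.vstack([np.hstack([cv2.resize(cv2.imread(f'pics/f_{n}.png'),(400,267),interpolation=3) for n in p]) for p in (('w1','w5'),('w4','w3'))]))
E
```

```text
0.0854 [(0, [241.0, 232.0]), (-10, [236.0, 240.0]), (-20, [232.0, 249.0]), (-30, [226.0, 258.0]), (-40, [220.0, 269.0])]
0.0726 [(0, [253.0, 232.0]), (-10, [249.0, 240.0]), (-20, [245.0, 249.0]), (-30, [240.0, 258.0]), (-40, [235.0, 269.0])]
0.0518 [(0, [272.0, 232.0]), (-10, [269.0, 240.0]), (-20, [266.0, 249.0]), (-30, [263.0, 258.0]), (-40, [259.0, 269.0])]
0.024 [(0, [298.0, 232.0]), (-10, [296.0, 240.0]), (-20, [295.0, 249.0]), (-30, [294.0, 258.0]), (-40, [292.0, 269.0])]
```

View pics/f_all.png

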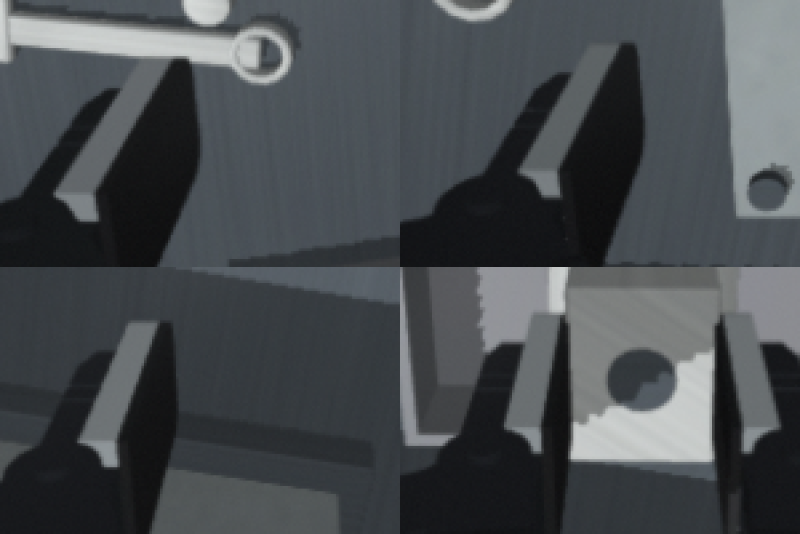

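```bash
python3 - <<'E'
from h import *
o=get_obs();o['tcp_rot']=np.array([180,0,0.]);o['ee_pos']=np.zeros(3)
C=cam('wrist',o);Rt=Rm(o['tcp_rot'])
for x in (.038,.0425):
  for z in (-.06,-.073,-.085,-.1,-.12): print(x,z,proj(C,[Rt@np.array([x,s*.02,z]) for s in (-1,1)]).round(0).tolist())
a=cv2.imread('pics/w6.png');cv2.imwrite('pics/w6d.png',cv2.resize(a[300:400,180:460],(784,280),interpolation=3))
E
```

```text
0.038 -0.06 [[262.0, 228.0], [378.0, 228.0]]
0.038 -0.073 [[255.0, 244.0], [384.0, 244.0]]
0.038 -0.085 [[248.0, 263.0], [392.0, 263.0]]
0.038 -0.1 [[235.0, 293.0], [405.0, 293.0]]
0.038 -0.12 [[209.0, 355.0], [430.0, 355.0]]
0.0425 -0.06 [[261.0, 216.0], [378.0, 216.0]]
0.0425 -0.073 [[254.0, 231.0], [385.0, 231.0]]
0.0425 -0.085 [[247.0, 248.0], [393.0, 248.0]]
0.0425 -0.1 [[233.0, 276.0], [406.0, 276.0]]
0.0425 -0.12 [[206.0, 334.0], [433.0, 334.0]]
```

View pics/w6d.png

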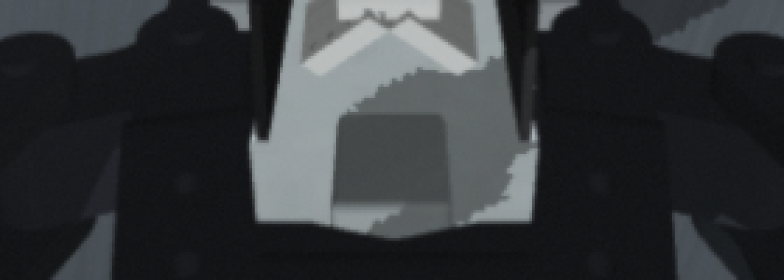

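The wrist picture shows the pin (crop 180–580, y~100–235) running under both pads. The pad ends sit about 30 mm behind the stated TCP, at z≈0.060, just above the pin, so the real pads are shorter than the text implies. I'll open and go about 22 mm lower in small steps, watching the force.

>>> {"api": "play_rows", "payload": {"commands": "0.6 0 0 3 0;0.85 0 0 3 0;0.85 0 0 3 0;0.85 0 0 3 0;0.85 0 0 3 0;0.85 0 0 -5 0;0.85 0 0 -10 0;0.85 0 0 -10 0"}}

```text
time: 10.17
ee_pos: [0.5825, -0.0339, 0.0165]
tcp_rot: [-179.9, -0.0, 102.4]
wrist_force: [-0.1, -0.5, 0.1]
opening: 0.0725
```

>>> {"api": "play_rows", "payload": {"commands": "0.85 0 0 -4 0;0.85 0 0 -8 0;0.85 0 0 -12 0;0.85 0 0 -12 0"}}

```text
time: 10.5
ee_pos: [0.583, -0.0339, 0.0053]
tcp_rot: [-179.9, -0.0, 102.4]
wrist_force: [0.2, 0.1, 0.2]
opening: 0.0722
```

```bash
python3 - <<'E'
from h import *
o=get_obs();print(o['ee_pos'],o['opening'],o['wrist_force'],o['torque'])
cv2.imwrite('pics/w7.png',cv2.resize(camera('wrist')[200:400,180:460,::-1],(784,560),interpolation=3))
E
```

```text
[ 0.58300602 -0.03388147  0.00529414] 0.07219398088588208 [0.22493221 0.05005368 0.2177238 ] [ 0.05921519  0.02271158 -0.00587576]
```

View pics/w7.png

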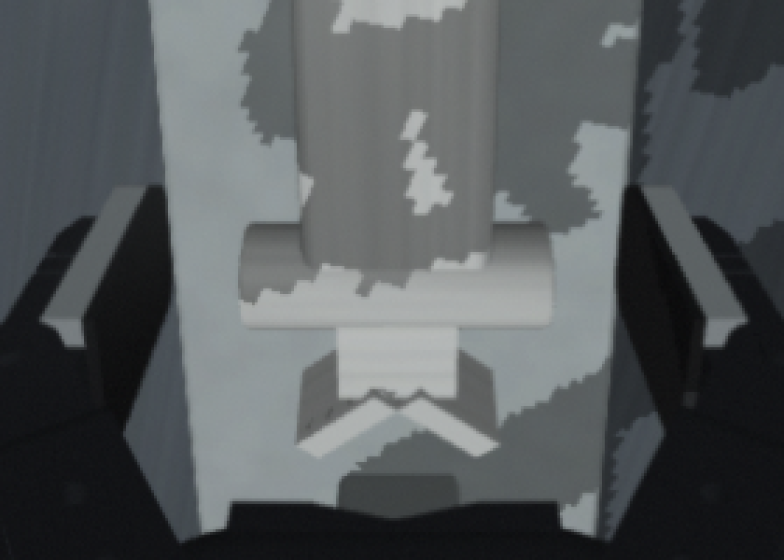

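TCP is at 5 mm, below the plate top, with no contact, so the tips really do end higher. The pin lies centred between the pads.

>>> {"api": "play_rows", "payload": {"commands": "0.4 0 0 0 0;0.3 0 0 0 0;0.3 0 0 0 0;0.3 0 0 0 0;0.3 0 0 0 0;0.3 0 0 0 0", "force": 40}}

```text
time: 11.05
ee_pos: [0.5836, -0.034, 0.0069]
tcp_rot: [180.0, 0.0, 102.4]
wrist_force: [-1.7, 0.2, 5.8]
opening: 0.0453
```

>>> {"api": "play_rows", "payload": {"commands": "0.3 0 0.4 9.6 0;0.3 -0.4 1.7 19.1 0;0.3 -0.8 3.7 28.5 0;0.3 -1.4 6.4 37.6 0;0.3 -2.2 10 46.5 0;0.3 -3.2 14.4 55 0;0.3 -4.3 19.4 63.1 0;0.3 -5.6 25.1 70.7 0;0.3 -5.6 25.1 70.7 0"}}

```text
time: 11.8
ee_pos: [0.5777, -0.0077, 0.0788]
tcp_rot: [180.0, -0.0, 102.4]
wrist_force: [-0.3, 0.2, -5.6]
opening: 0.0449
```

```bash
python3 - <<'E'
from h import *
o=get_obs();print(o['ee_pos'],o['opening'],o['wrist_force'],o['torque'])
s=camera('scene')[:,:,::-1];cv2.imwrite('pics/s8.png',cv2.resize(s[120:275,240:390],(580,600),interpolation=3))
E
```

```text
[ 0.57766152 -0.00768024  0.07876282] 0.04492032532622174 [-0.33891792  0.15954366 -5.61934604] [-0.07156487  0.17461532  0.02982673]
```

View pics/s8.png

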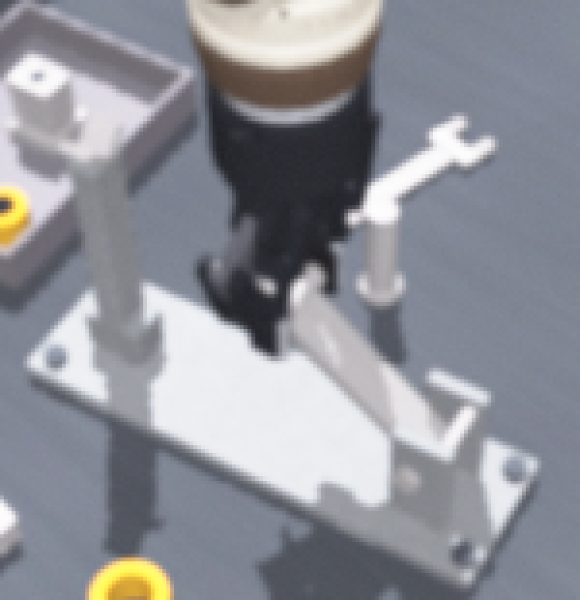

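>>> {"api": "play_rows", "payload": {"commands": "0.3 -1.4 6.5 7 0;0.3 -2.9 13.3 13.6 0;0.3 -4.6 20.7 19.4 0;0.3 -6.3 28.6 24.6 0;0.3 -10.1 45.6 32.7 0;0.3 -14.1 63.7 37.6 0;0.3 -18.2 82.3 39.3 0;0.3 -20.3 91.7 38.9 0;0.3 -22.4 101 37.6 0;0.3 -22.4 101 37.6 0"}}

```text
time: 12.68
ee_pos: [0.5549, 0.0938, 0.1161]
tcp_rot: [180.0, -0.0, 102.5]
wrist_force: [-5.3, -2.3, 7.0]
opening: 0.0451
```

```bash
python3 - <<'E'
from h import *
o=get_obs();print(o['ee_pos'],o['opening'],o['wrist_force'],o['torque'])
s=camera('scene')[:,:,::-1];cv2.imwrite('pics/s9.png',cv2.resize(s[80:275,240:390],(460,600),interpolation=3))
E
```

```text
[0.55489885 0.09375717 0.11605937] 0.045139957612302675 [-5.25115684 -2.32145982  7.02622346] [-0.66386038  1.03015528 -0.02460402]
```

View pics/s9.png

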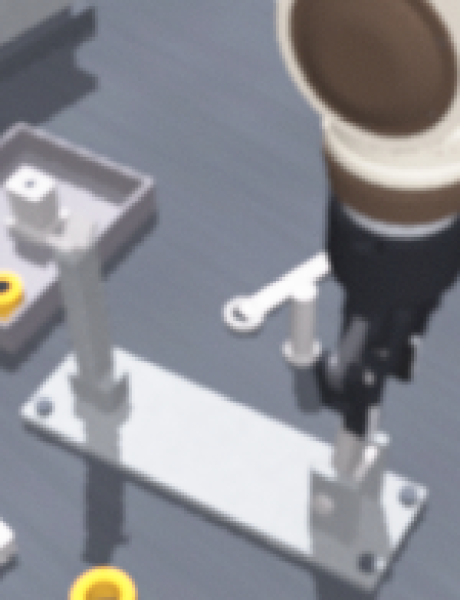

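>>> {"api": "play_rows", "payload": {"commands": "0.3 -0.6 2.7 -0.5 0;0.3 -1.2 5.5 -1.1 0;0.3 -1.2 5.5 -1.1 0;0.6 -1.2 5.5 -1.1 0;0.75 -1.2 5.5 -1.1 0;0.8 -1.2 5.5 -1.1 0;0.8 -1.2 5.5 -1.1 0;0.8 -1.2 5.5 -1.1 0"}}

```text
time: 13.4
ee_pos: [0.5544, 0.0977, 0.1136]
tcp_rot: [180.0, -0.0, 102.4]
wrist_force: [-0.6, -0.3, -0.1]
opening: 0.0681
```

```bash
python3 - <<'E'
from h import *
o=get_obs();print(o['ee_pos'],o['opening'],o['wrist_force'],o['torque'])
cv2.imwrite('pics/w10.png',camera('wrist')[:,:,::-1])
E
```

```text
[0.55442115 0.09774971 0.11357222] 0.06806379233229636 [-0.55666947 -0.32918321 -0.08411175] [0.00852221 0.04445989 0.00128503]
```

View pics/w10.png

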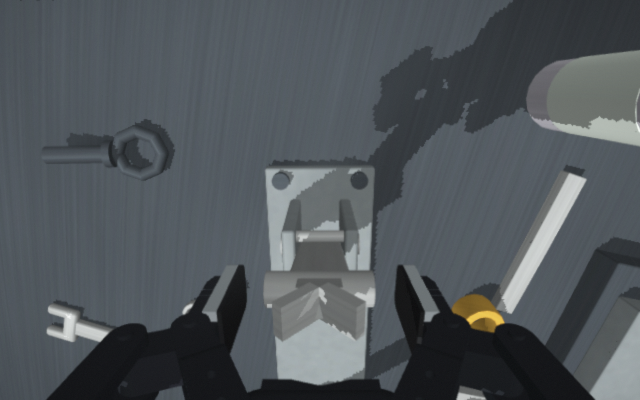

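>>> {"api": "play_rows", "payload": {"commands": "0.8 0 0 20 0;0.8 0 0 50 0;0.8 0 0 90 0;0.8 0 0 130 0;0.8 0 0 150 0;0.8 0 0 150 0"}}

```text
time: 13.95
ee_pos: [0.5556, 0.0979, 0.2691]
tcp_rot: [179.6, 0.0, 102.4]
wrist_force: [0.5, 0.1, 0.2]
opening: 0.0686
```

```bash
python3 - <<'E'
from h import *
o=get_obs();print(o['ee_pos'],o['tcp_rot'],o['opening'],o['wrist_force'])
np.save('w11.npy',[o['ee_pos'],o['tcp_rot']])
cv2.imwrite('pics/w11.png',camera('wrist')[:,:,::-1])
s=camera('scene')[:,:,::-1];cv2.imwrite('pics/s11.png',s);cv2.imwrite('pics/t11.png',camera('top')[:,:,::-1])
cv2.imwrite('pics/s11c.png',cv2.resize(s[80:275,240:390],(460,600),interpolation=3))
E
```

```text
[0.55555579 0.09788833 0.26905792] [1.79570004e+02 1.39917624e-02 1.02374881e+02] 0.06859797293308878 [0.5499211  0.07644311 0.18870948]
```

View pics/w11.png

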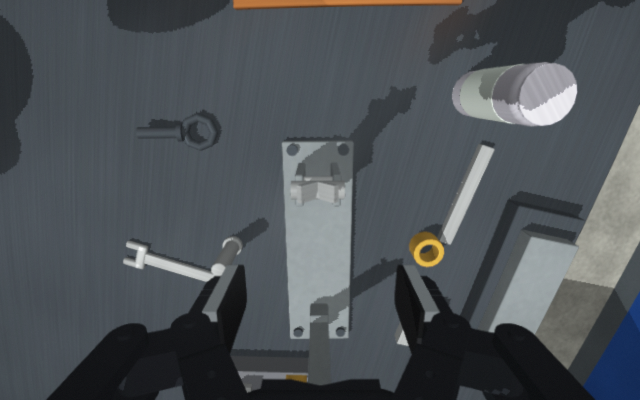

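View pics/s11c.png

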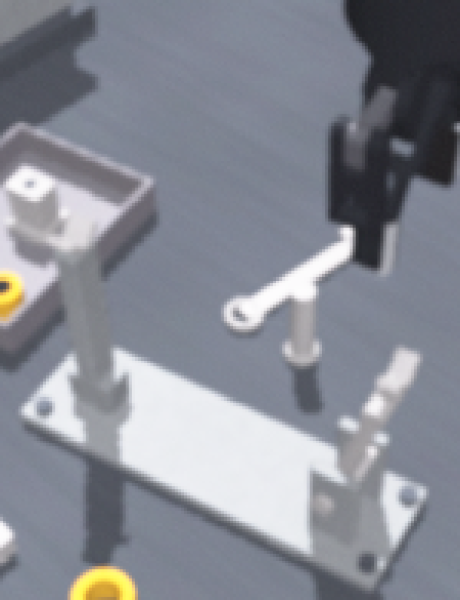

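Prop stands on its stop, leaning away from the post (scene crop ~400,370). Next, the pillar.

>>> {"api": "play_rows", "payload": {"commands": "0.8 -2 25 0 -7;0.8 -4 50 0 -14;0.8 -5 75 0 -21;0.8 -6 100 0 -28;0.8 -8 125 0 -35;0.8 -10 150 0 -42;0.8 -12 175 0 -49;0.8 -14 200 0 -56;0.8 -15 215 0 -63;0.8 -15 215 0 -70"}}

```text
time: 14.93
ee_pos: [0.5383, 0.3153, 0.2608]
tcp_rot: [-180.0, 0.2, 32.2]
wrist_force: [-0.8, -1.1, -0.4]
opening: 0.0683
```

>>> {"api": "play_rows", "payload": {"commands": "0.8 0 0 -20 -7;0.8 0 0 -40 -14;0.8 0 0 -70 -19;0.8 0 0 -95 -19;0.8 0 0 -95 -19;0.8 0 0 -95 -19"}}

```text
time: 15.43
ee_pos: [0.5733, 0.2153, 0.1689]
tcp_rot: [-177.4, 0.4, 19.3]
wrist_force: [-0.5, 0.1, -0.1]
opening: 0.0684
```

```bash
python3 - <<'E'
from h import *
o=get_obs();print(o['ee_pos'],o['tcp_rot'],o['opening'],o['wrist_force'])
np.save('w12.npy',[o['ee_pos'],o['tcp_rot']])
cv2.imwrite('pics/w12.png',camera('wrist')[:,:,::-1])
E
```

```text
[0.5733245  0.21534771 0.16888   ] [-177.41059976    0.388931     19.32482838] 0.06835660547264279 [-0.54395278  0.12905538 -0.05842576]
```

View pics/w12.png

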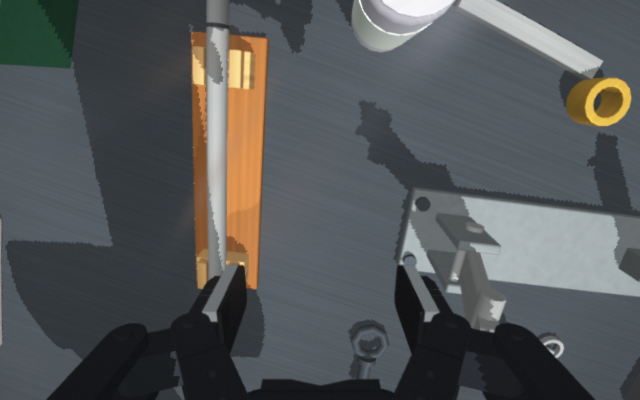

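```bash
python3 - <<'E'
from h import *
o=get_obs();print(o)
E
```

```text
{'time': 15.4833, 'q': array([ 19.15075453,  13.48900184,  15.8655684 ,  92.66422401,
         2.50750285, 179.94357673]), 'qd': array([ 1.6437319 , -0.24232536,  3.10716459,  1.42858824,  0.9827185 ,
       -0.0197937 ]), 'joint_efforts': array([ 3.71595673e+00, -6.13216853e+01,  4.62138891e+01, -2.01114393e-01,
        8.23591612e-01, -2.72147496e-03]), 'ee_pos': array([0.57418351, 0.21384376, 0.17019785]), 'tcp_rot': array([-177.49221536,    0.28518878,   19.20712448]), 'wrist_force': array([ 1.17624571, -1.07472187,  0.04058362]), 'torque': array([-0.03512351, -0.07526738, -0.03114716]), 'opening': 0.06830024515577637}
```

>>> {"api": "play_rows", "payload": {"commands": "0.8 0 0 0 0;0.8 0 0 0 0"}}

```text
time: 15.65
ee_pos: [0.5745, 0.2173, 0.1729]
tcp_rot: [-177.4, 0.0, 19.4]
wrist_force: [-0.4, 0.1, -0.1]
opening: 0.0681
```

```bash
python3 - <<'E'
from h import *
o=get_obs();print(o)
E
```

```text
{'time': 15.65, 'q': array([ 19.38641504,  13.47057342,  16.14183178,  92.71589996,
         2.62635448, 179.94389658]), 'qd': array([ 0.63679309, -0.02449988,  0.42349898, -0.0523044 ,  0.13344071,
       -0.02101205]), 'joint_efforts': array([-9.41845514e-01, -6.08284307e+01,  4.58356869e+01,  1.53647986e-02,
        8.36681994e-02,  2.67764754e-04]), 'ee_pos': array([0.57449884, 0.21731096, 0.17291031]), 'tcp_rot': array([-1.77373603e+02,  4.20707715e-02,  1.94424595e+01]), 'wrist_force': array([-0.37679735,  0.08704333, -0.08762688]), 'torque': array([-0.05080123, -0.03442163, -0.01443017]), 'opening': 0.06807095337228192}
```

Joint 6 has hit its +180° limit and pulled the pose off. I'll turn the other way, to yaw ≈193.5, and raise a little first.

>>> {"api": "play_rows", "payload": {"commands": "0.8 0 0 40 7;0.8 -5 15 70 14;0.8 -10 30 70 21;0.8 -15 45 70 28;0.8 -20 60 70 35;0.8 -25 75 70 42;0.8 -30 90 70 49;0.8 -33 95 70 56;0.8 -33 95 70 63;0.8 -33 95 70 70"}}

```text
time: 16.48
ee_pos: [0.5407, 0.3137, 0.2427]
tcp_rot: [-177.5, 0.1, 89.9]
wrist_force: [0.4, -0.0, -0.0]
opening: 0.0684
```

>>> {"api": "play_rows", "payload": {"commands": "0.8 0 0 0 7;0.8 0 0 0 14;0.8 0 0 0 21;0.8 0 0 0 28;0.8 0 0 0 35;0.8 0 0 0 42;0.8 0 0 0 49;0.8 0 0 0 56;0.8 0 0 0 63;0.8 0 0 0 70"}}

```text
time: 17.32
ee_pos: [0.541, 0.3131, 0.2427]
tcp_rot: [-177.5, 0.2, 159.9]
wrist_force: [-0.4, -0.4, 0.6]
opening: 0.0683
```

>>> {"api": "play_rows", "payload": {"commands": "0.8 0 0 -15 7;0.8 0 0 -30 14;0.8 0 0 -50 21;0.8 0 0 -75 28;0.8 0 0 -80 33.5;0.8 0 0 -80 33.5;0.8 0 0 -80 33.5"}}

```text
time: 17.9
ee_pos: [0.541, 0.3128, 0.1627]
tcp_rot: [-177.4, 0.2, -167.2]
wrist_force: [-0.2, 0.4, 0.5]
opening: 0.0678
```

```bash
python3 - <<'E'
from h import *
o=get_obs();print(o['q'],o['ee_pos'],o['tcp_rot'],o['opening'],o['wrist_force'])
np.save('w13.npy',[o['ee_pos'],o['tcp_rot']])
cv2.imwrite('pics/w13.png',camera('wrist')[:,:,::-1])
E
```

```text
[31.29281952 15.53825459 17.50028107 92.59149346 -2.52432769 18.49788728] [0.54103197 0.31278389 0.16271734] [-177.40640081    0.20365191 -167.18658877] 0.06775941694582997 [-0.17284823  0.41589603  0.45641677]
```

View pics/w13.png

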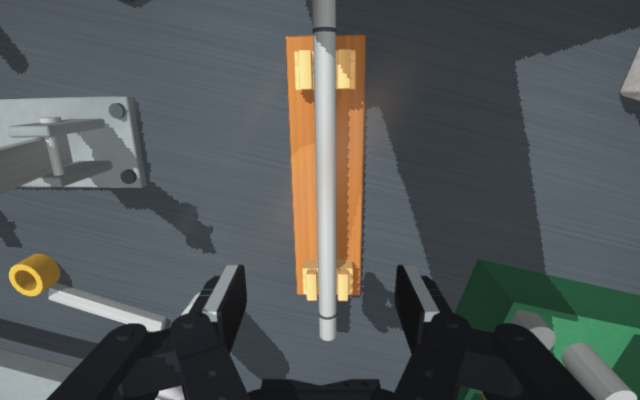

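```bash
python3 - <<'E'
from meas import *
T=cam('top');W=wcam('w13.npy')
tc=lambda p:(np.array(p)+.5)/4-.5+np.array((150,145))
for a,b in (((325,29.5),(223,525)),((328,317),(127,73))):
    print(tri([W,T],[a,tc(b)]))
P=at_z(W,[(325,29.5),(328,317)],.048);print(P,P.mean(0),np.degrees(np.arctan2(*(P[1]-P[0])[1::-1])))
print(at_z(W,(328,338),.04), at_z(W,[(318,160),(335,160)],.039))
E
```

```text
[0.41591431 0.28322467 0.03984111]
[0.66908446 0.3451134  0.04570704]
[[0.41732374 0.28372901 0.048     ]
 [0.66749743 0.34494944 0.048     ]] [0.54241059 0.31433922 0.048     ] 13.750718660335124
[[0.69920008 0.35223478 0.04      ]] [[0.51795705 0.30053223 0.039     ]
 [0.51454387 0.31489999 0.039     ]]
```

>>> {"api": "play_rows", "payload": {"commands": "0.7 2 0 -40 1;0.7 2 0 -80 1;0.6 2 0 -115 1;0.6 2 0 -140 1;0.6 2 0 -150 1;0.6 2 0 -150 1;0.6 2 0 -150 1"}}

```text
time: 18.53
ee_pos: [0.544, 0.3125, 0.0135]
tcp_rot: [-177.4, 0.2, -166.1]
wrist_force: [-0.3, -0.7, 1.7]
opening: 0.0511
```

>>> {"api": "play_rows", "payload": {"commands": "0.6 0 0 -6 0;0.6 0 0 -11 0;0.6 0 0 -15 0;0.6 0 0 -15 0"}}

```text
time: 18.87
ee_pos: [0.5431, 0.3118, -0.0037]
tcp_rot: [-177.4, 0.1, -166.1]
wrist_force: [0.3, -0.9, 0.8]
opening: 0.0513
```

```bash
python3 - <<'E'
from h import *
o=get_obs();print(o['ee_pos'],o['tcp_rot'],o['opening'],o['wrist_force'])
cv2.imwrite('pics/w14.png',camera('wrist')[:,:,::-1])
E
```

```text
[ 0.54311585  0.31182324 -0.00373446] [-1.77376654e+02  1.22108984e-01 -1.66093559e+02] 0.051330643929669066 [ 0.32365903 -0.85330166  0.78294338]
```

View pics/w14.png

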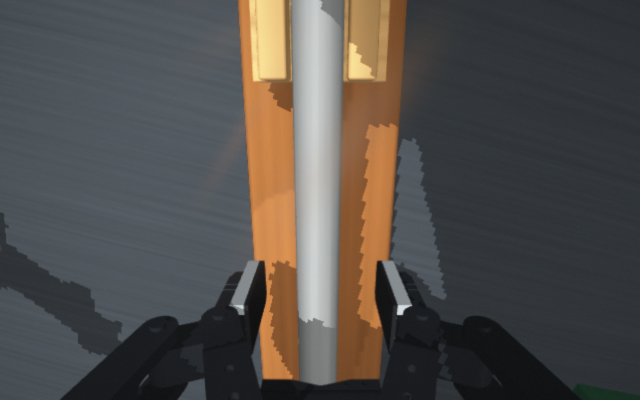

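Pillar is centred between the pads (318,280). Gripping it, then a slight lift.

>>> {"api": "play_rows", "payload": {"commands": "0.3 0 0 0 0;0.1 0 0 0 0;0.05 0 0 0 0;0.05 0 0 0 0;0.05 0 0 0 0;0.05 0 0 0 0;0.05 0 0 3 0;0.05 0 0 8 0;0.05 0 0 15 0;0.05 0 0 20 0", "force": 90}}

```text
time: 19.75
ee_pos: [0.5429, 0.3118, 0.0168]
tcp_rot: [-177.4, 0.1, -166.1]
wrist_force: [0.1, 0.7, -6.6]
opening: 0.0149
```

```bash
python3 - <<'E'
from h import *
o=get_obs();print(o['ee_pos'],o['tcp_rot'],o['opening'],o['wrist_force'],o['torque'])
cv2.imwrite('pics/w15.png',camera('wrist')[:,:,::-1])
cv2.imwrite('pics/s15.png',camera('scene')[:,:,::-1])
E
```

```text
[0.5429298  0.31175223 0.01675507] [-1.77365700e+02  8.43962509e-02 -1.66079752e+02] 0.014882210933227112 [ 0.11520766  0.74170428 -6.6011914 ] [ 0.10233192 -0.01071376 -0.04799054]
```

View pics/w15.png

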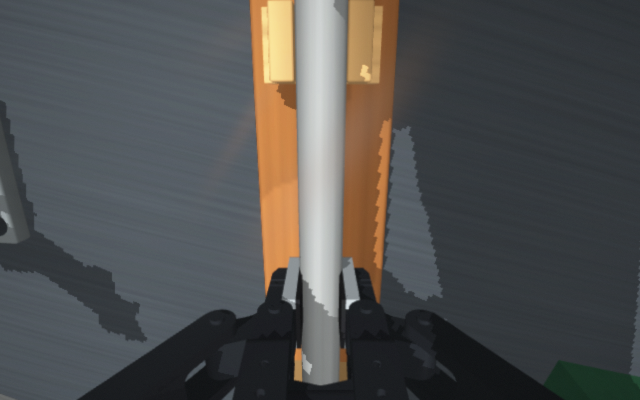

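View pics/s15.png

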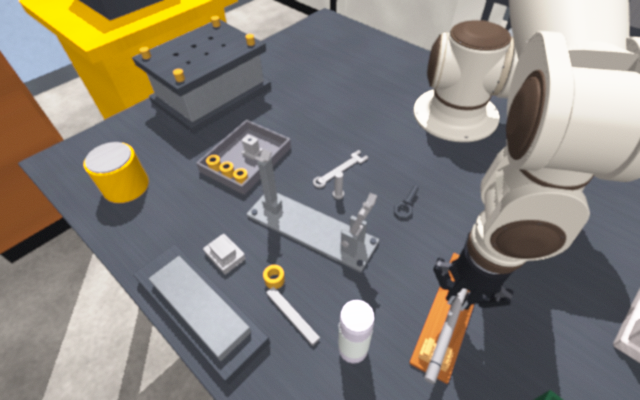

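```bash
python3 - <<'E'
from meas import *
T=cam('top');W=wcam('w11.npy')
rp=np.array([.5817,-.0247,0]);Q=R.from_euler('z',12.56,degrees=True)
pts=[(0,-.105,.174),(-.0165,-.105,.187),(.0165,-.105,.187),(0,.133,.174),(-.0165,.1296,.187),(.0165,.1296,.187)]
pts=[(0,-.115,.174),(-.0165,-.115,.187),(.0165,-.115,.187),(0,-.095,.174),(-.0165,-.095,.187),(.0165,-.095,.187),(0,.133,.174),(-.0165,.13,.187),(.0165,.13,.187)]
a=cv2.imread('pics/t11.png');b=cv2.imread('pics/w11.png')
def crop(im,C,x,y,w,h,s):
    o=cv2.resize(im[y:y+h,x:x+w],(w*s,h*s),interpolation=3)
    for p in pts:
        uv=proj(C,rp+Q.apply(p))[0]; q=((uv-[x,y]+.5)*s-.5).round().astype(int)
        cv2.circle(o,tuple(int(v) for v in q),2,(0,0,255),-1)
    return o
A=crop(a,T,370,160,60,50,6);B=crop(a,T,270,185,60,50,6);Cc=crop(b,W,280,165,80,50,6)
cv2.imwrite('pics/v1.png',np.vstack([np.hstack([A,B]),np.hstack([Cc,np.zeros((300,240,3),np.uint8)])]))
cv2.imwrite('pics/v2.png',crop(b,W,280,290,90,110,5))
E
```

```text
(no output)
```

View pics/v1.png

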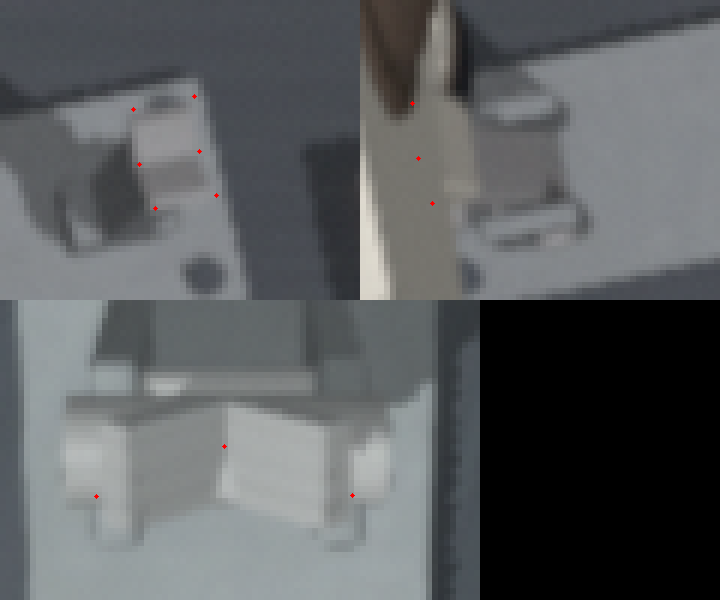

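>>> {"api": "play_rows", "payload": {"commands": "0.05 0 0 10 0;0.05 0 0 30 0;0.05 0 0 55 0;0.05 0 0 80 0;0.05 0 0 105 0;0.05 0 0 130 0;0.05 0 0 155 0;0.05 0 0 180 0;0.05 0 0 205 0;0.05 0 0 210 0"}}

```text
time: 20.68
ee_pos: [0.5439, 0.3123, 0.2317]
tcp_rot: [-177.5, 0.5, -166.1]
wrist_force: [0.8, -0.6, -4.5]
opening: 0.015
```

>>> {"api": "play_rows", "payload": {"commands": "0.05 1 -10 0 -3;0.05 2 -25 0 -7;0.05 4 -45 0 -12;0.05 6 -65 0 -17;0.05 8 -85 0 -22;0.05 10 -105 0 -28;0.05 12 -125 0 -34;0.05 15 -145 0 -40;0.05 17 -165 0 -46;0.05 19 -180 0 -50"}}

```text
time: 21.52
ee_pos: [0.562, 0.1303, 0.2257]
tcp_rot: [-177.3, 0.1, 143.6]
wrist_force: [-0.2, 0.4, -6.8]
opening: 0.0151
```

>>> {"api": "play_rows", "payload": {"commands": "0.05 2 -18 0 -5;0.05 4 -38 0 -11;0.05 6 -58 0 -17;0.05 8 -78 0 -23;0.05 10 -98 0 -29;0.05 12 -118 0 -35;0.05 13 -132 0 -39;0.05 14 -142 0 -41.3;0.05 14 -142 0 -41.3;0.05 14 -142 0 -41.3"}}

```text
time: 22.35
ee_pos: [0.5761, -0.0103, 0.226]
tcp_rot: [-177.3, 0.1, 102.7]
wrist_force: [-0.8, -0.1, -6.7]
opening: 0.0148
```

```bash
python3 - <<'E'
from h import *
o=get_obs();print(o['ee_pos'],o['tcp_rot'],o['opening'],o['wrist_force'],o['torque'])
np.save('w16.npy',[o['ee_pos'],o['tcp_rot']])
cv2.imwrite('pics/w16.png',camera('wrist')[:,:,::-1])
cv2.imwrite('pics/s16.png',camera('scene')[:,:,::-1])
cv2.imwrite('pics/t16.png',camera('top')[:,:,::-1])
E
```

```text
[ 0.57608947 -0.01030574  0.22604827] [-1.77340008e+02  1.14881211e-01  1.02650696e+02] 0.014779245209717474 [-0.84159173 -0.06037489 -6.744811  ] [ 0.01482904 -0.11897367 -0.01464803]
```

View pics/w16.png

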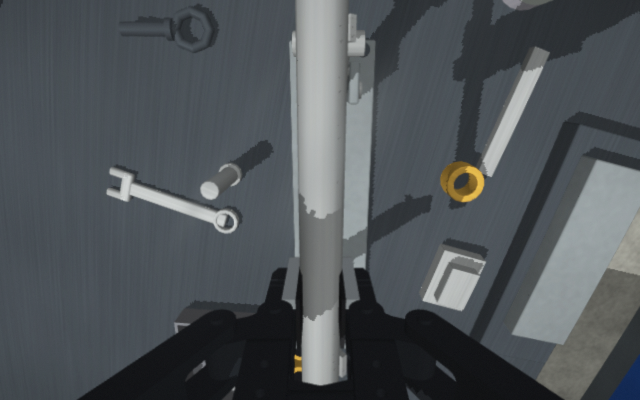

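View pics/s16.png

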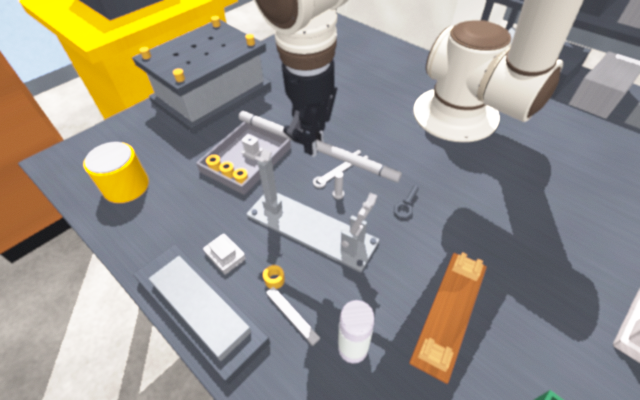

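View pics/t16.png

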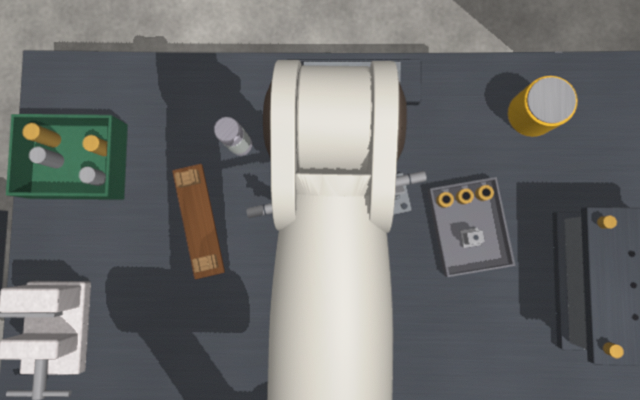

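```bash
python3 - <<'E'
from h import *
a=cv2.imread('pics/t16.png');s=cv2.imread('pics/s16.png')
f=lambda im,x,y:cv2.resize(im[y:y+40,x:x+50],(350,280),interpolation=3)
cv2.imwrite('pics/e16.png',np.vstack([np.hstack([f(a,235,190),f(a,390,160)]),np.hstack([f(s,365,155),f(s,225,100)])]))
E
```

```text
(no output)
```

View pics/e16.png

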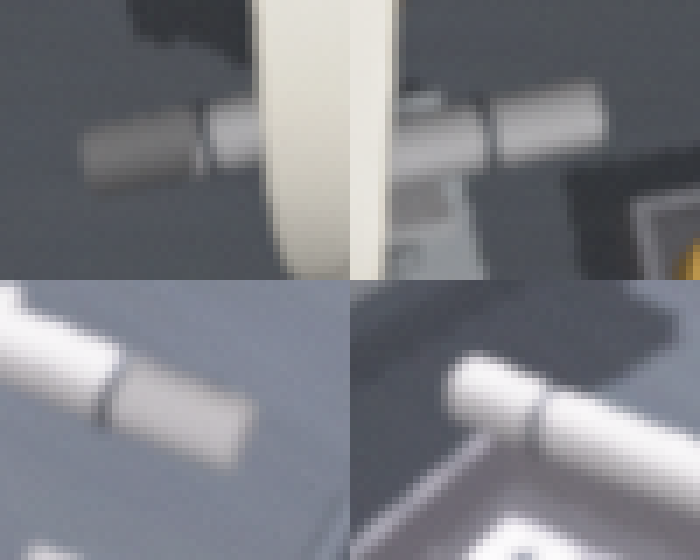

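```bash
python3 - <<'E'
from h import *
T=cam('top');S=cam('scene')
g=lambda x,y,p:(np.array(p)+.5)/7-.5+np.array((x,y))
A=tri([T,S],[g(235,190,(201,139)),g(365,155,(108,110))]);B=tri([T,S],[g(390,160,(138,133)),g(225,100,(188,135))])
print(A,B,(A+B)/2,np.degrees(np.arctan2(*(A-B)[1::-1])),np.linalg.norm(A-B))
rp=np.array([.5817,-.0247,0]);Q=R.from_euler('z',12.56,degrees=True)
print(Q.inv().apply(np.array([A,B,(A+B)/2])-rp))
E
```

```text
[0.54971689 0.11959402 0.2698304 ] [ 0.60631298 -0.13581679  0.27176647] [ 0.57801493 -0.00811139  0.27079843] 102.49420173738613 0.2616133474925805
[[ 1.60726190e-04  1.47795997e-01  2.69830396e-01]
 [-1.39701323e-04 -1.13810014e-01  2.71766474e-01]
 [ 1.05124334e-05  1.69929912e-02  2.70798435e-01]]
```

Triangulation puts the pillar axis exactly over the vee line, with its centre at rest y = +17 mm. I'll shift it by -3.5 mm and lower.

>>> {"api": "play_rows", "payload": {"commands": "0.05 0.8 -3.5 -8 0;0.05 0.8 -3.5 -22 0;0.05 0.8 -3.5 -36 0;0.05 0.8 -3.5 -48 0;0.05 0.8 -3.5 -58 0;0.05 0.8 -3.5 -66 0;0.05 0.8 -3.5 -72 0;0.05 0.8 -3.5 -72 0;0.05 0.8 -3.5 -72 0"}}

```text
time: 23.25
ee_pos: [0.577, -0.0135, 0.1547]
tcp_rot: [-177.4, 0.1, 102.6]
wrist_force: [0.5, -0.0, -6.8]
opening: 0.0151
```

```bash
python3 - <<'E'
from h import *
o=get_obs();print(o['ee_pos'],o['tcp_rot'],o['opening'],o['wrist_force'],o['torque'])
s=camera('scene')[:,:,::-1];cv2.imwrite('pics/s17.png',cv2.resize(s[110:275,230:410],(654,600),interpolation=3))
E
```

```text
[ 0.5769736  -0.01354378  0.15468943] [-1.77376175e+02  1.37654200e-01  1.02629043e+02] 0.015140247299034583 [ 0.51659881 -0.00718702 -6.81315516] [ 0.02822349 -0.09361938 -0.01470211]
```

View pics/s17.png

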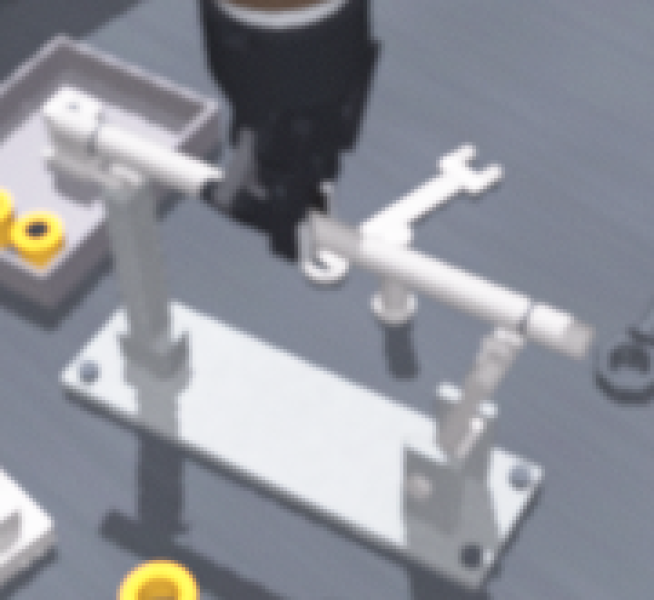

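Just above both vees. Lowering slowly.

>>> {"api": "play_rows", "payload": {"commands": "0.05 0 0 -2 0;0.05 0 0 -4 0;0.05 0 0 -6 0;0.05 0 0 -7 0;0.05 0 0 -8 0;0.05 0 0 -8 0"}}

```text
time: 23.8
ee_pos: [0.5769, -0.0136, 0.1464]
tcp_rot: [-177.4, 0.1, 102.6]
wrist_force: [-0.0, 0.2, -5.5]
opening: 0.0151
```

>>> {"api": "play_rows", "payload": {"commands": "0.05 0 0 -1 0;0.05 0 0 -2 0;0.05 0 0 -2 0"}}

```text
time: 24.05
ee_pos: [0.577, -0.0136, 0.1448]
tcp_rot: [-177.4, 0.1, 102.6]
wrist_force: [-0.5, -0.3, -4.6]
opening: 0.0152
```

>>> {"api": "play_rows", "payload": {"commands": "0.05 0 0 -0.5 0;0.05 0 0 -1 0;0.05 0 0 -1 0;0.05 0 0 -1 0"}}

```text
time: 24.38
ee_pos: [0.5771, -0.0136, 0.1447]
tcp_rot: [-177.5, 0.2, 102.6]
wrist_force: [-3.1, -0.0, 5.5]
opening: 0.015
```

>>> {"api": "play_rows", "payload": {"commands": "0.05 0 0 -0.5 0;0.05 0 0 -1 0;0.05 0 0 -1 0;0.05 0 0 -1 0"}}

```text
time: 24.72
ee_pos: [0.5772, -0.0136, 0.1446]
tcp_rot: [-177.5, 0.2, 102.6]
wrist_force: [-5.8, -0.3, 11.8]
opening: 0.0148
```

Seated (z stops, force reverses to +12 N). I'll relieve the load, then open gently.

>>> {"api": "play_rows", "payload": {"commands": "0.05 -0.3 0 0.7 0;0.05 -0.5 0 1.3 0;0.05 -0.5 0 1.3 0"}}

```text
time: 24.97
ee_pos: [0.5771, -0.0137, 0.1446]
tcp_rot: [-177.5, 0.2, 102.6]
wrist_force: [-0.5, 0.4, 5.6]
opening: 0.015
```

```bash
python3 - <<'E'
from h import *
o=get_obs();print(o['ee_pos'],o['wrist_force'],o['torque'])
s=camera('scene')[:,:,::-1];cv2.imwrite('pics/s18.png',cv2.resize(s[110:275,230:410],(654,600),interpolation=3))
cv2.imwrite('pics/w18.png',camera('wrist')[:,:,::-1])
E
```

```text
[ 0.57707474 -0.0136505   0.1446435 ] [-0.49380939  0.43014141  5.5705393 ] [-0.07820127  0.0049466   0.09032866]
```

View pics/s18.png

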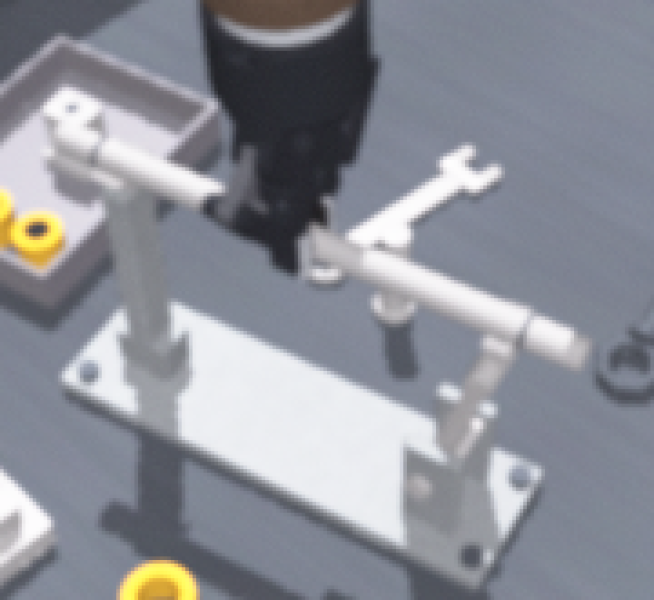

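View pics/w18.png

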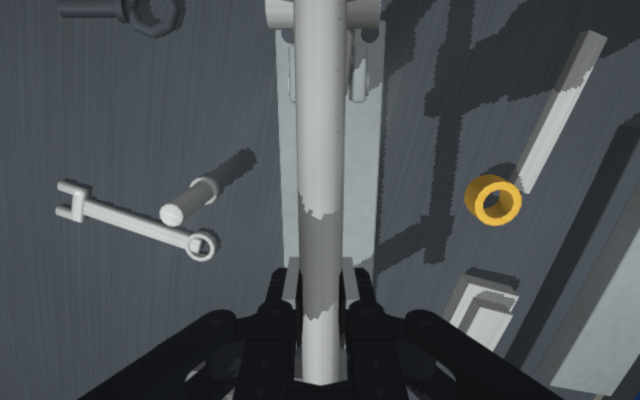

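>>> {"api": "play_rows", "payload": {"commands": "0.05 0 0 0.6 0;0.05 0 0 0.6 0;0.2 0 0 0.6 0;0.25 0 0 0.6 0;0.3 0 0 0.6 0;0.4 0 0 0.6 0;0.5 0 0 0.6 0;0.5 0 0 0.6 0;0.5 0 0 0.6 0"}}

```text
time: 25.82
ee_pos: [0.5764, -0.0136, 0.1444]
tcp_rot: [-177.4, 0.1, 102.6]
wrist_force: [0.6, 0.2, -0.1]
opening: 0.043
```

>>> {"api": "play_rows", "payload": {"commands": "0.5 0 0 5 0;0.5 0 0 15 0;0.5 0 0 35 0;0.5 0 0 60 0;0.5 0 0 90 0;0.5 0 0 120 0;0.5 -20 0 150 0;0.5 -50 0 150 0;0.5 -90 0 150 0;0.5 -130 0 150 0"}}

```text
time: 26.65
ee_pos: [0.4455, -0.0136, 0.2954]
tcp_rot: [-177.4, 0.2, 102.6]
wrist_force: [-0.6, -0.2, 0.1]
opening: 0.0428
```

>>> {"api": "play_rows", "payload": {"commands": "0.5 -40 0 0 0;0.5 -80 0 0 0;0.5 -110 0 0 0;0.5 -110 0 0 0;0.5 -110 0 0 0"}}

```text
time: 27.07
ee_pos: [0.3357, -0.0136, 0.2964]
tcp_rot: [-177.6, 0.2, 102.6]
wrist_force: [0.5, 0.4, 0.2]
opening: 0.043
```

```bash
python3 - <<'E'
from h import *
o=get_obs();print(o['time'],o['ee_pos'],o['wrist_force'],o['torque'])
s=camera('scene')[:,:,::-1];cv2.imwrite('pics/s19.png',s);cv2.imwrite('pics/s19c.png',cv2.resize(s[110:275,230:410],(654,600),interpolation=3))
cv2.imwrite('pics/t19.png',camera('top')[:,:,::-1])
E
```

```text
27.0667 [ 0.33565178 -0.01362493  0.29641955] [0.51379775 0.40525311 0.22144788] [ 0.0247909  -0.00112748  0.02298   ]
```

View pics/s19c.png

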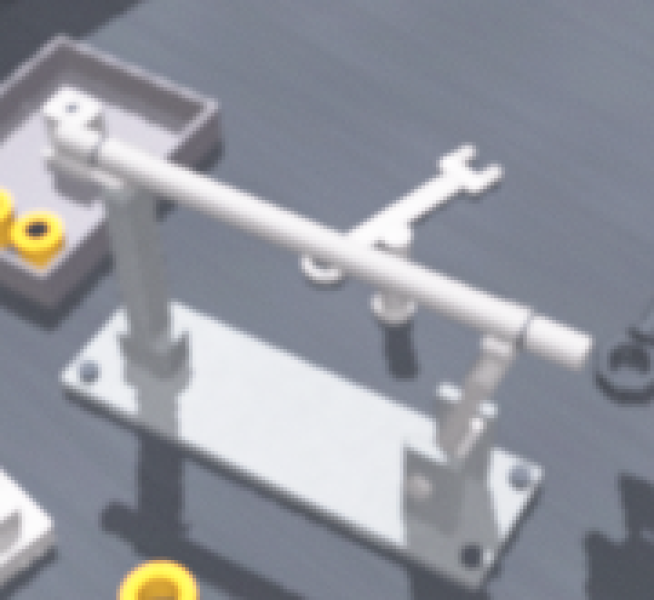

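View pics/t19.png

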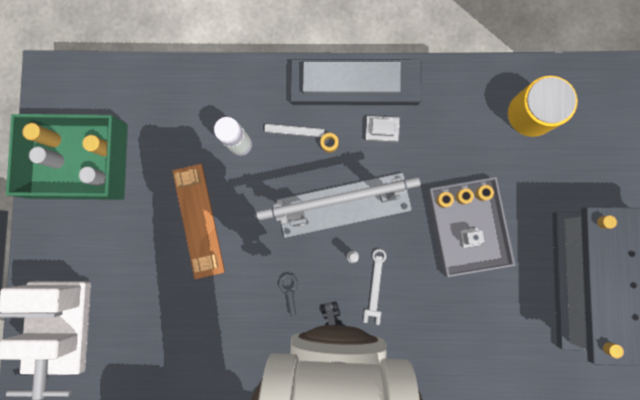

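View pics/s19.png

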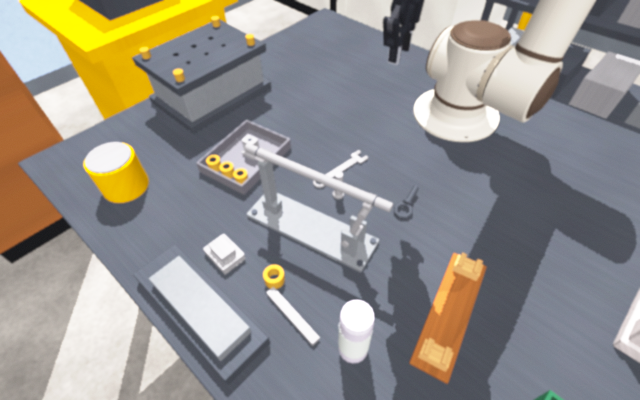

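```bash
python3 - <<'E'
from h import *
a=cv2.imread('pics/t19.png')
f=lambda x,y:cv2.resize(a[y:y+30,x:x+50],(400,240),interpolation=3)
cv2.imwrite('pics/e19.png',np.hstack([f(245,200),f(385,170)]))
E
```

```text
(no output)
```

View pics/e19.png

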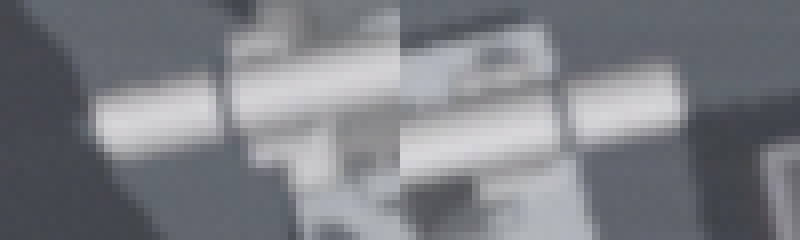

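```bash
python3 - <<'E'
from h import *
T=cam('top')
g=lambda x,y,p:(np.array(p)+.5)/8-.5+np.array((x,y))
P=at_z(T,[g(245,200,(95,128)),g(385,170,(685-400,100)),g(245,200,(224,106)),g(385,170,(564-400,122))],.186)
rp=np.array([.5817,-.0247,0]);Q=R.from_euler('z',12.56,degrees=True)
L=Q.inv().apply(P-rp);print(L, L[:2].mean(0),L[2:].mean(0))
job_done()
E
```

```text
[[-0.00081503  0.17691316  0.186     ]
 [-0.00310363 -0.14687495  0.186     ]
 [-0.00208618  0.14517848  0.186     ]
 [-0.00223671 -0.11727686  0.186     ]] [-0.00195933  0.01501911  0.186     ] [-0.00216144  0.01395081  0.186     ]
the job is handed in; nothing more can be done
```

I finished all the steps in order and handed the job in at about 27 s of the 72 s allowed.

**What I did**
- **Insert:** I lifted it off the folded prop and stood it upright in the free part of the tray, clear of the three bushes.
- **Prop:** I pinched its pin, carried it round past upright and let go. It stands on its stop by itself.
- **Pillar:** I lowered it into both vees, pressing with about 12 N at most, then eased off the load and opened the fingers.

**Last checks**
- **Pillar position:** its centre is at rest y ≈ +14 to +15 mm, and the midpoint between the vees is +14 mm. It lies level in both vees and sticks out about 42–44 mm beyond each vee's centre.
- **Sideways reading:** the last top picture put the pillar axis about 2 mm off the vee line. That is within the calibration error.
- **Bystanders:** in the last scene and top pictures they appear unmoved. I checked this by eye and did not measure it.
- **Robot:** the arm is clear and touching nothing, with a force reading of about zero.

**What disagreed or went wrong**
- **Finger length:** the finger ends sit about 30 mm behind the stated tool point. The first try at the pin closed just above it (about 5.5 N), and the insert was held only by its top few millimetres. I corrected this for the pin and pillar.
- **Joint limit:** joint 6 reached its +180° limit once over open bench near the cradle. The tool stayed tilted about 2.5° after that. The tilt was about the pillar's own axis, so it did not affect the placing.

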